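# Load the sauce warmer, cover it and set its click wheel

## Robot

A 6-joint arm with a two-finger parallel gripper is mounted at the origin on the work surface. World frame = base frame: x ahead of the robot, y to its left, z up, the work surface at z = 0. Lengths are in mm, angles in degrees, forces in N, time in s.
With the tool pointing down it reaches from about 300 to 1000 mm from the base axis. Payload 5.1 kg.
Tool frame: the origin (TCP) lies midway between the tips of the shut fingers; the grasp point (between the pads) lies 19 mm behind it (manip.grip_point_offset is the distance from the TCP to the grasp point, in mm); z points along the fingers, y is the direction in which the jaws open and shut (so a half turn about z gives the same grasp; the last joint's range is limited). The gripper opens to 95 mm and grips with 3 to 60 N. Pads are 20 mm wide; open, the fingers measure 119 mm over their backs; the gripper's body (75 mm by 180 mm) begins 59 mm behind the grasp point.
Start: joints at [66.887, 7.093, 94.555, -0, 78.352, -4.733], TCP at [204.982, 616.82, 214.656] pointing down, gripper open.
Joint ranges: [-149.61, 149.61], [-58.7, 133.49], [1.44, 155.28], [-77.14, 257.14], [18.33, 153.61], [-166.67, 166.67]. Speed limits (degrees/s): [147.25, 147.25, 180, 180, 180, 180].

## Interface

Orientations are given as [roll, pitch, yaw] about the fixed x, y, z axes, in that order (R = Rz(yaw) Ry(pitch) Rx(roll)).
In Python, from cell import manip, cams gives the robot as it stands.
- The arm moves only by the shell command python3 -m jog 'ROWS' [FORCE]. ROWS is JSON, a list of rows, each a list of 3 entries, a list of its own where there are three numbers: the finger opening in m, from 0 to 0.0951, then the shift along the tool's x, y, z in m, then the turn about the tool's z in rad. In form: [[jaw, [x, y, z], yaw], ...]. A call has 1 to 20 rows; each row is the pose to reach, as a shift and turn from the pose measured when the call began, along the tool's axes at that moment; what a row does not reach only later rows make up. A row lasts 1/12 s, in which the tool goes at most 41.7 mm and 7.16 degrees, less where a joint would pass 70% of its speed; a pose out of reach is approached as far as the arm can. A call with a gripper value outside its range is refused whole. The fingers move at their own pace and stop on an object; FORCE is the grip in N (left out, the last holds). Time passes only in rows, so rows that repeat a pose let the fingers close. It gives the time, the measured TCP pose, the force and the opening at its end, in the units of the state.
- manip.observe(): the state, without advancing time (a new reading comes with each control period).
- cams.get_image(name): name is "scene" or "top"; returns a dict with "color" (400x640x3 uint8, red, green, blue), "z_map" (400x640 float32, mm along the optical axis (not along the pixel's ray), 0 where there is no reading), "K" (3x3 intrinsics, pixels), "R" (3x3) and "t" (3): a world point X has camera coordinates R X + t. Camera axes: x right, y down, z forward; pixel columns grow to the right and rows downward; lengths in mm; the calibration is good to about 2 mm. A picture is of the moment at which its call begins.
- manip.job_done(): hands the job in, once; it reports no verdict.
The state is a dict: "time": time; "qpos": joint angles; "dq": joint speeds; "joint_efforts": joint torques, N m; "tcp_pos": TCP position; "eef_rot": TCP orientation; "wrist_force": force on the tool from outside, world axes, zero at the start; "torque": the same for the moment, N m; "opening": opening from 0.0 (shut) to 1.0 (fully open).
Only numpy, scipy, OpenCV 4.12 (cv2) and the standard library are available. Lean on these libraries where they do the work, as an engineer would, in place of code of your own. Each camera call takes 0.05 s, during which the arm holds its last target.

## Task

The sauce warmer was left on: first roll its ribbed wheel back to off (white stripe at the red tick). Then tip every sauce tin, a quarter turn at a time, until its orange vent face is up, lay all the tins side by side on the warmer's steel bed, and set the clear cover over them, keeping it upright, down flat with both its ears over the pegs. Last, roll the wheel exactly five clicks from off, so that the stripe points to the green tick; leave the other kitchen things where they are.

Things in the scene. Friction and masses are not known exactly. Their poses are not given: they have to be found in the camera images.
- warmer: White food warmer, fixed on the counter. Origin at counter height under the bed's centre; the round deck with the wheel is at its -x side. Bed: flat, 128 (x) x 300 (y) mm, top 24 mm above the counter. Tins go on its steel middle, 106 (x) x 214 (y) mm: three fit side by side, length along x, at y -70, 0, +70 mm.
- peg_left (a point): Foot of a steel peg on the bed at warmer x 0, y +130 mm: upright, 10 mm thick, 22 mm tall, tapered top. Axes as the warmer.
- peg_right (a point): Foot of the other, equal peg at warmer x 0, y -130 mm.
- wheel_axis (a point): Centre of the click wheel, at warmer x -125 mm, 47 mm above the counter; axes as the warmer. The flat wheel turns on a vertical axis, 34 to 60 mm above the counter, edge free all round: black disc, radius 40 mm, with 12 upright ribs 30 degrees apart (8 mm thick, centres at radius 42, outer radius 46 mm). Below it a round deck, radius 64 mm, top at 22 mm, bears nine ticks.
- green_tick (a point): The green tick on the deck, fifth click from the red (off) tick; ticks are 30 degrees apart, at radius 56 mm. Seen from above, counter-clockwise from warmer +x about the wheel axis, red is at 300 and green at 150 degrees. The wheel's white stripe lies over a rib and stands at 300 degrees minus the wheel angle.
- wheel (a joint): Wheel angle in rad: 0 = off (hard stop), up to 4.19. Grows clockwise from above, so the edge nearest the robot moves to the robot's left. One click = one rib = 30 degrees = 0.524; five clicks = 2.618. No detent: friction (0.05 N m) keeps it where it is left. A fingertip (or a corner of it) put between two ribs from outside rolls it.
- cover: Clear plastic cover, 450 g, open below. Origin at the centre of its lower rim, +z up. Box 112 (x) x 222 (y) x 58 mm, walls 3 mm, inside 106 x 216 x 54 mm. At both ends a blue ear, 6 mm thick, at the rim, with a 16 mm square hole at y +130 and -130 mm. Starts on the counter. Seated: origin 24 mm above the warmer's, y along the warmer's y (either way round).
- cover_grip (a point): Centre of the cover's blue grip bar, 73 mm above the rim: 14 mm thick (cover x), 70 mm long (cover y), from 58 to 88 mm above the rim. Axes as the cover.
- tin_a: Aluminium sauce tin, 42 x 42 x 84 mm, 160 g; may be absent; a drop may topple it. Origin at its centre; +z along its length, to the end with an orange band; +x out of its orange vent face (a 42 x 84 side). It starts on end on the counter, orange face sideways; a push on that face 60 mm up tips it onto the opposite side. Lying it is 42 mm wide and high.
- tin_b: Aluminium sauce tin, 42 x 42 x 84 mm, 160 g; may be absent; a drop may topple it. Origin at its centre; +z along its length, to the end with an orange band; +x out of its orange vent face (a 42 x 84 side). It starts on end on the counter, orange face sideways; a push on that face 60 mm up tips it onto the opposite side. Lying it is 42 mm wide and high.
- tin_c: Aluminium sauce tin, 42 x 42 x 84 mm, 160 g; may be absent; a drop may topple it. Origin at its centre; +z along its length, to the end with an orange band; +x out of its orange vent face (a 42 x 84 side). It starts on end on the counter, orange face sideways; a push on that face 60 mm up tips it onto the opposite side. Lying it is 42 mm wide and high.
- canister: Glass canister, radius 52 mm, 134 mm tall, origin under its centre; not to be disturbed.
- rest_0: Bamboo chopstick rest, 22 x 70 x 18 mm, origin under its centre; not to be disturbed.
- rest_1: Bamboo chopstick rest, 22 x 70 x 18 mm, origin under its centre; not to be disturbed.

How it is judged:
By the outcome, as a careful person would: the job done as asked, in the order asked, and still so for the second after the job is handed in, with the robot touching nothing.
Of tin_a, tin_b, tin_c only 2 to 3 are there at a start; the rules pass over those that are not, and their reading is None.
At some moment in a run one of cover may be knocked a few centimetres aside while the robot is not near it.
Once in a run the grip may slacken for a moment while it holds something.
It also fails if it takes over 210 s, if anything falls off the work surface, if the arm or the gripper's body presses on something with over 40 N, if the wrist force passes 120 N, or if a joint passes its speed limit or range.

## Working session

There is one attempt and no reset: what is moved stays moved. The work goes in short steps, Python scripts to look and compute and a shell command to move; the robot and the scene stay as the last step left them, time stands still between calls to the robot, and variables do not carry over. Pictures are saved under pics/ and viewed, and the job is handed in when it is done.

```bash
ls; mkdir -p pics
python3 - <<'E'
from cell import manip,cams
import cv2
print(manip.observe())
for n in ("scene","top"):
    im=cams.get_image(n); cv2.imwrite(f"pics/{n}0.png",im["color"][:,:,::-1]); print(n,im["K"],im["R"],im["t"])
E
```

```text
pics
{'time': 0.0, 'qpos': array([ 6.68865735e+01,  7.13541229e+00,  9.46352944e+01, -3.29305027e-04,
        7.83521696e+01, -4.73089570e+00]), 'dq': array([ 0.0045534 , -0.10479723,  0.07101609,  0.1266339 ,  0.02603879,
        0.01789445]), 'joint_efforts': array([-1.79009479e-03, -4.17586613e+01, -3.59935927e+01,  7.73644564e-02,
        4.91630193e-02, -1.51375330e-04]), 'tcp_pos': array([204.73519233, 616.22143178, 213.35290861]), 'eef_rot': array([-1.79877516e+02, -9.81304518e-03,  1.61617526e+02]), 'wrist_force': array([-0.85124745, -0.57393984,  0.0202751 ]), 'torque': array([0.00156503, 0.02932065, 0.00056183]), 'opening': 0.9999304316719564}
scene [[416.53816406   0.         322.00647923]
 [  0.         416.53816406 198.52507777]
 [  0.           0.           1.        ]] [[ 0.64403827  0.7649441  -0.00867339]
 [ 0.65925771 -0.5607366  -0.50095283]
 [-0.3880644   0.3169148  -0.86543113]] [-301.0504856  -278.71468202 1321.92768042]
top [[442.31119277   0.         321.79632649]
 [  0.         442.31119277 203.66365329]
 [  0.           0.           1.        ]] [[-0.02018145 -0.99970547 -0.01347859]
 [-0.9838512   0.02225589 -0.17759923]
 [ 0.1778469   0.00967672 -0.98401059]] [  -3.23383667  484.94641757 1270.92072432]
```

View pics/scene0.png

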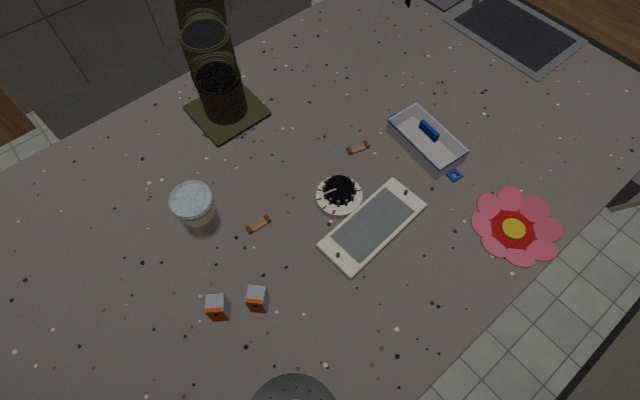

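View pics/top0.png

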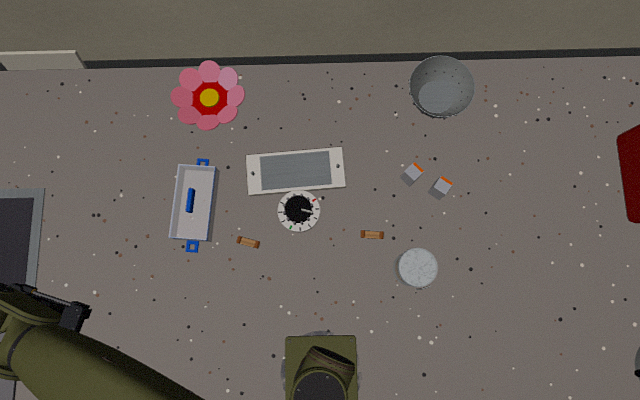

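The top view shows the warmer near (295,170), the wheel at (299,210), the cover at (193,203) and two tins at (413,173) and (442,187). It also shows the canister at (418,267), one rest at (248,242) and another at (372,234). Next I'll zoom in and measure.

```bash
cat > h.py <<'E'
import numpy as np, cv2
from cell import manip,cams
def pix(im,u,v,z):
    K,R,t=im["K"],im["R"],im["t"]; d=R.T@np.linalg.inv(K)@np.array([u,v,1.]); c=-R.T@t
    return c+d*(z-c[2])/d[2]
def cloud(im):
    K,R,t=im["K"],im["R"],im["t"]; Z=im["z_map"]; v,u=np.mgrid[:400,:640]
    P=np.stack([(u-K[0,2])/K[0,0]*Z,(v-K[1,2])/K[1,1]*Z,Z],-1); W=(P-t)@R; W[Z==0]=np.nan
    return W
def proj(im,X):
    c=im["R"]@np.array(X,float)+im["t"]; p=im["K"]@c; return p[:2]/p[2]
def crop(im,u0,v0,u1,v1,s,name):
    cv2.imwrite("pics/"+name,cv2.resize(im["color"][v0:v1,u0:u1,::-1],None,fx=s,fy=s,interpolation=cv2.INTER_CUBIC))
E
python3 - <<'E'
from h import *
np.set_printoptions(precision=1,suppress=True)
im=cams.get_image("top"); crop(im,235,140,355,250,6,"top_w.png"); crop(im,160,150,240,260,5,"top_c.png"); crop(im,390,150,470,210,8,"top_t.png")
W=cloud(im); np.save("top0.npy",W)
for n,u,v in [("tin1",410,175),("tin2",440,189),("cover",200,185),("grip",190,200),("bed",295,170),("wheel",295,210),("table",330,260),("rest0",248,242),("rest1",372,234),("can",418,267)]: print(n,W[v,u])
s=cams.get_image("scene"); crop(s,300,160,440,280,5,"sc_w.png");crop(s,190,270,290,330,8,"sc_t.png");crop(s,370,90,480,190,6,"sc_c.png")
E
```

```text
tin1 [ 556.8 -272.3   81.5]
tin2 [ 513.1 -356.3   82.1]
cover [546.3 346.5  59.6]
grip [496.1 365.9  88. ]
bed [594.3  66.3  25.8]
wheel [465.   65.2  58.3]
table [320.2 -34.3   1.7]
rest0 [378.8 211.2   9.1]
rest1 [ 394.2 -161.8   15.2]
can [ 289.8 -269.8  131.7]
```

View pics/top_w.png

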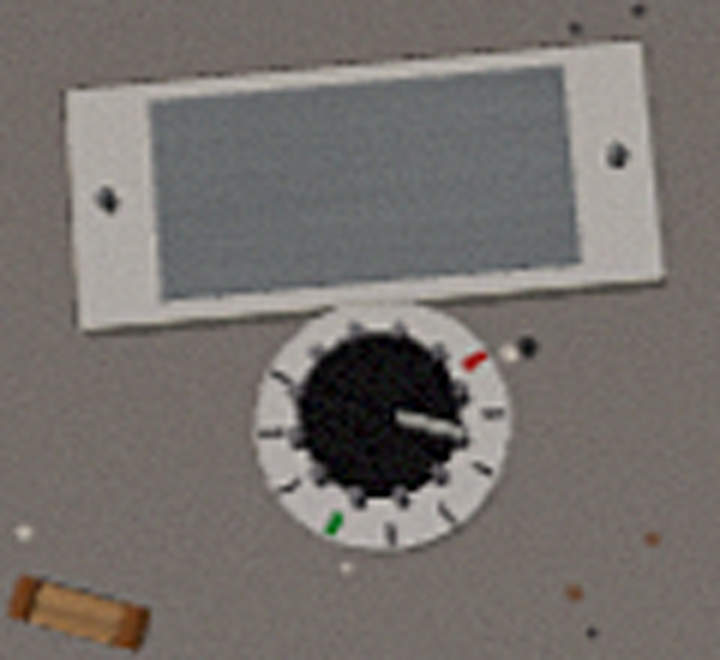

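View pics/top_c.png

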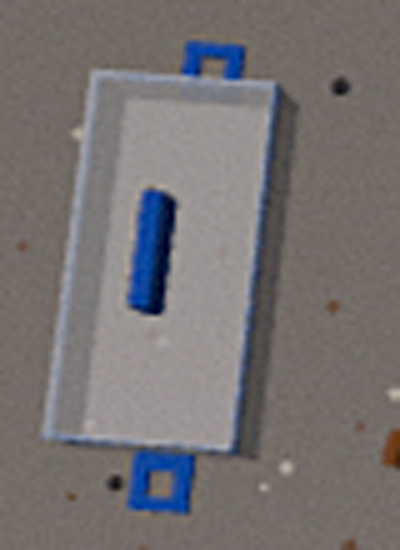

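View pics/top_t.png

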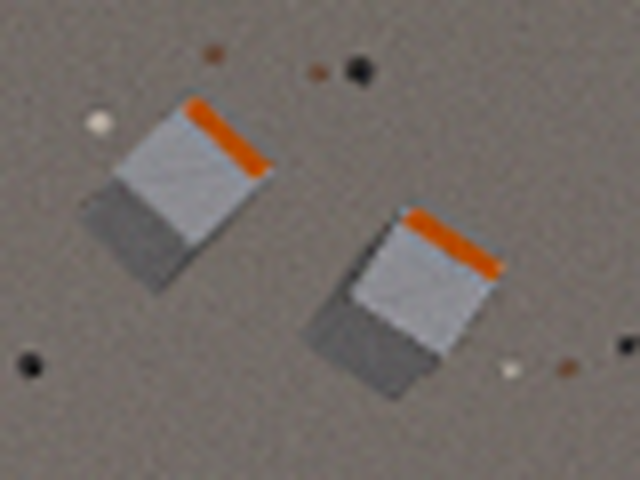

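View pics/sc_w.png

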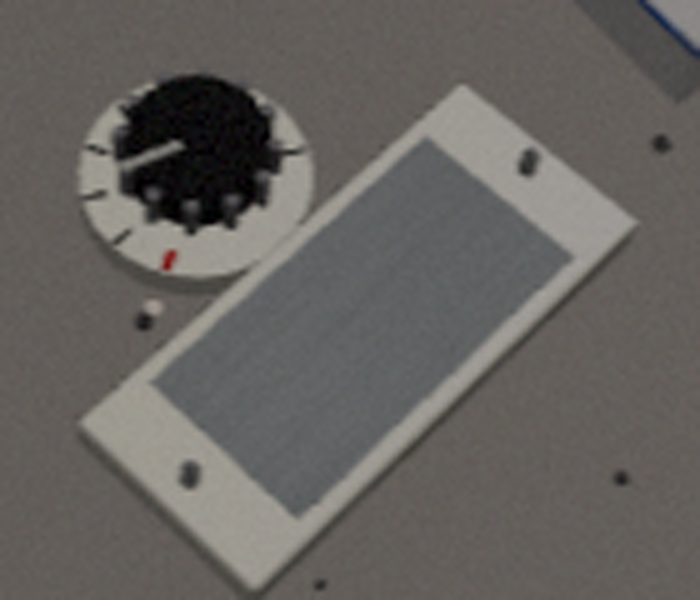

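View pics/sc_t.png

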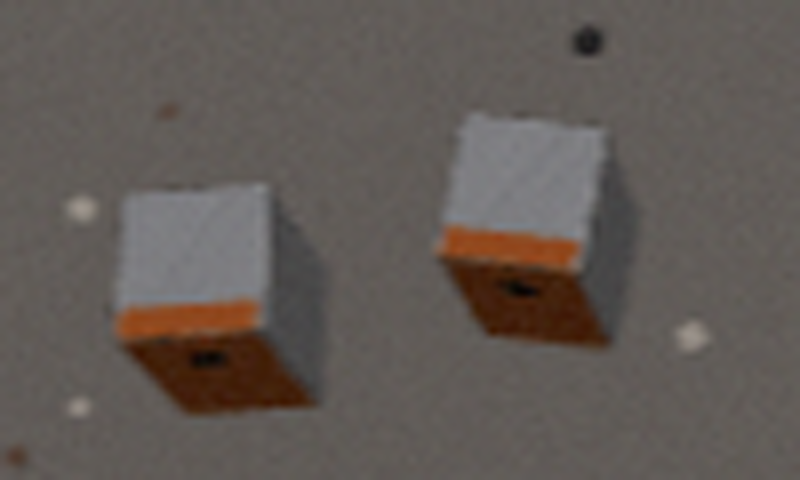

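View pics/sc_c.png

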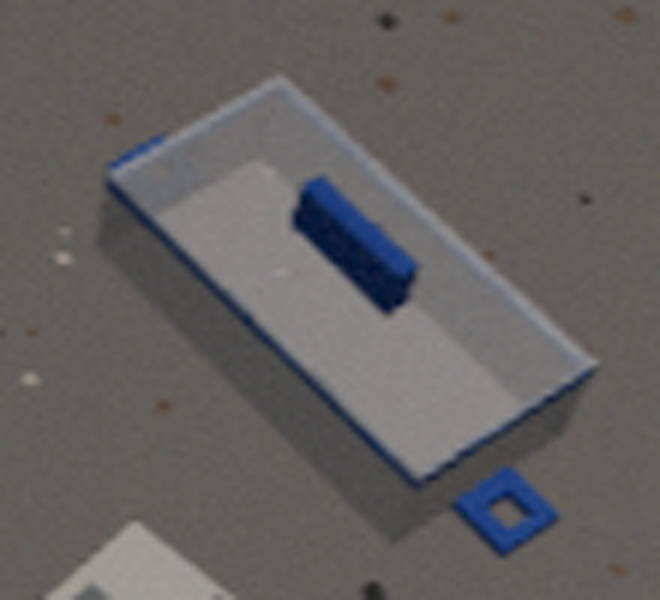

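```bash
cat >> h.py <<'E'
def rect(im,z,x0,x1,y0,y1,s=2):
    # output image: rows = x descending from x1, cols = y descending from y1, s px/mm
    K,R,t=im["K"],im["R"],im["t"]
    # world = A*(col,row,1)
    A=np.array([[0,-1/s,x1],[-1/s,0,y1],[0,0,1.]])
    H=K@np.column_stack([R[:,0],R[:,1],R[:,2]*z+t])@A
    return cv2.warpPerspective(im["color"],H,(int((y1-y0)*s),int((x1-x0)*s)),flags=cv2.INTER_LINEAR|cv2.WARP_INVERSE_MAP)
E
python3 - <<'E'
from h import *
for n in ("top","scene"):
    im=cams.get_image(n)
    r=rect(im,24,380,700,-130,270,2); cv2.imwrite(f"pics/rw_{n}.png",r[:,:,::-1])
    r=rect(im,0,380,620,250,450,3); cv2.imwrite(f"pics/rc_{n}.png",r[:,:,::-1])
    r=rect(im,84,450,650,-440,-200,3); cv2.imwrite(f"pics/rt_{n}.png",r[:,:,::-1])
E
python3 - <<'E'
import cv2,numpy as np
for k in "wct":
    a=[cv2.imread(f"pics/r{k}_{n}.png") for n in("top","scene")]
    h=np.hstack(a); f=min(1,800/h.shape[1]); cv2.imwrite(f"pics/cmp_{k}.png",cv2.resize(h,None,fx=f,fy=f))
E
```

```text
(no output)
```

View pics/cmp_w.png

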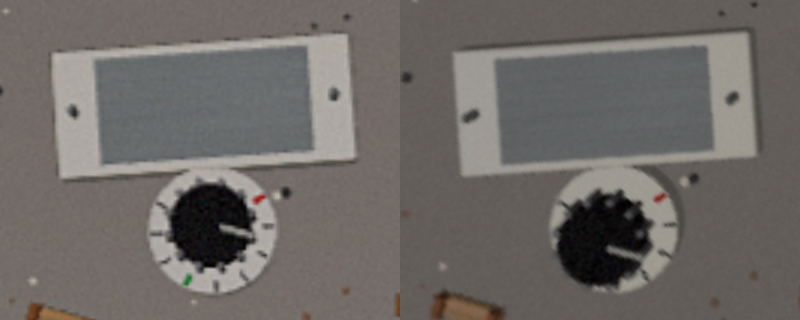

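View pics/cmp_t.png

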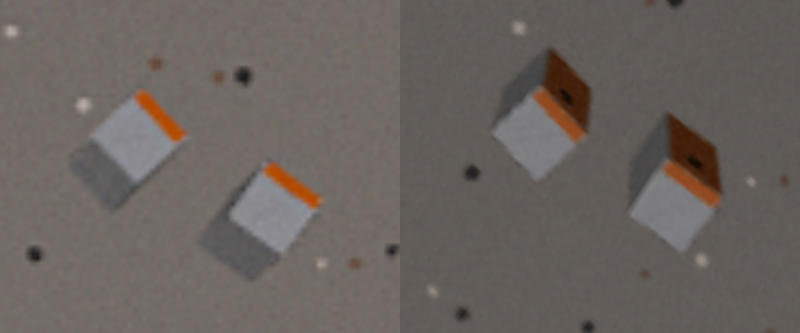

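The rectified views show that both tins have their orange faces pointing away and to the right. The white stripe is about two clicks clockwise of the red tick. Next I'll fit poses.

Run:
```python
from h import *
np.set_printoptions(precision=1,suppress=True)
def rep(name,m,x1,y1,s,minA):
    n,lab,st,c=cv2.connectedComponentsWithStats(m.astype(np.uint8))
    for i in range(1,n):
        if st[i,4]>minA:
            cs,_=cv2.findContours((lab==i).astype(np.uint8),cv2.RETR_EXTERNAL,cv2.CHAIN_APPROX_NONE)
            (u,v),(w,h),a=cv2.minAreaRect(max(cs,key=len))
            b=cv2.boxPoints(((u,v),(w,h),a)); B=np.stack([x1-b[:,1]/s,y1-b[:,0]/s],1)
            print(name,"c",round(x1-v/s,1),round(y1-u/s,1),"size",round(w/s,1),round(h/s,1),"ang",round(a,1),B.round(1).tolist())
for n in ("top","scene"):
    im=cams.get_image(n)
    s=4
    r=rect(im,24,380,700,-130,270,s).astype(int); 
    d=r[:,:,2]-r[:,:,0]
    print(r[int((700-600)*s),int((270-67)*s)],r[int((700-530)*s),int((270+80-67)*s)])
    steel=(d>6)&(r[:,:,1]<150)&(r[:,:,1]>60); steel=cv2.morphologyEx(steel.astype(np.uint8),cv2.MORPH_OPEN,np.ones((9,9)))
    rep(n+" steel",steel,700,270,s,20000)
    white=r.min(2)>140; rep(n+" white",white,700,270,s,20000)
    hsv=cv2.cvtColor(r.astype(np.uint8),cv2.COLOR_RGB2HSV)
    r=rect(im,84,450,650,-440,-200,s); hsv=cv2.cvtColor(r,cv2.COLOR_RGB2HSV)
    org=(hsv[:,:,0]<20)&(hsv[:,:,1]>150)&(hsv[:,:,2]>150)
    al=(r.min(2)>105)&(r[:,:,2].astype(int)>=r[:,:,0]-5)
    rep(n+" org",org,650,-200,s,800); rep(n+" al",cv2.morphologyEx((al|org).astype(np.uint8),cv2.MORPH_OPEN,np.ones((9,9))),650,-200,s,3000)
    r=rect(im,6,380,620,250,450,s); hsv=cv2.cvtColor(r,cv2.COLOR_RGB2HSV)
    bl=(hsv[:,:,0]>100)&(hsv[:,:,0]<130)&(hsv[:,:,1]>170)
    rep(n+" ears",bl,620,450,s,1500)
    r=rect(im,88,380,620,250,450,s); hsv=cv2.cvtColor(r,cv2.COLOR_RGB2HSV)
    bl=(hsv[:,:,0]>100)&(hsv[:,:,0]<130)&(hsv[:,:,1]>170)
    rep(n+" grip",bl,620,450,s,1500)
```

```text
[103 107 108] [111 105 100]
top white c 532.1 63.0 size 249.7 296.7 ang 86.2 [[646.9000244140625, 219.3000030517578], [666.5, -76.80000305175781], [417.29998779296875, -93.30000305175781], [397.70001220703125, 202.8000030517578]]
top org c 580.2 -295.9 size 36.9 8.0 ang 46.8 [[590.9000244140625, -280.3999938964844], [596.4000244140625, -286.20001220703125], [569.5, -311.5], [564.0, -305.6000061035156]]
top org c 538.8 -375.4 size 38.0 8.1 ang 37.0 [[547.0, -357.79998779296875], [553.5, -362.70001220703125], [530.5999755859375, -393.1000061035156], [524.0999755859375, -388.1000061035156]]
top al c 580.3 -296.0 size 36.9 7.9 ang 47.7 [[591.2999877929688, -280.70001220703125], [596.5999755859375, -286.5], [569.2999877929688, -311.3999938964844], [564.0, -305.5]]
top al c 565.1 -279.9 size 43.0 34.8 ang 45.8 [[568.2999877929688, -252.5], [592.5999755859375, -277.3999938964844], [561.7999877929688, -307.3999938964844], [537.5, -282.5]]
top al c 538.7 -375.5 size 37.9 8.1 ang 37.0 [[546.9000244140625, -357.8999938964844], [553.4000244140625, -362.79998779296875], [530.5999755859375, -393.1
[... 1626 characters left out ...]
5.4 [[521.9000244140625, -335.79998779296875], [548.2000122070312, -354.5], [523.5, -389.20001220703125], [497.20001220703125, -370.5]]
scene ears c 614.8 357.0 size 10.5 35.5 ang 90.0 [[620.0, 374.79998779296875], [620.0, 339.20001220703125], [609.5, 339.20001220703125], [609.5, 374.79998779296875]]
scene ears c 469.9 421.3 size 31.0 83.3 ang 4.7 [[429.6000061035156, 440.20001220703125], [512.5999755859375, 433.3999938964844], [510.1000061035156, 402.5], [427.1000061035156, 409.29998779296875]]
scene grip c 504.5 358.2 size 28.4 76.4 ang 4.7 [[467.6000061035156, 375.5], [543.7999877929688, 369.20001220703125], [541.4000244140625, 340.8999938964844], [465.29998779296875, 347.20001220703125]]
```

```bash
cat >> h.py <<'E'
from scipy.optimize import minimize
def edges(im,blur=1.0):
    g=cv2.GaussianBlur(cv2.cvtColor(im["color"],cv2.COLOR_RGB2GRAY).astype(np.float32),(0,0),blur)
    return cv2.Sobel(g,cv2.CV_32F,1,0),cv2.Sobel(g,cv2.CV_32F,0,1)
def rectpts(w,h,z,n=60,ox=0,oy=0):
    a=np.linspace(-.5,.5,n)
    P=np.concatenate([np.c_[a*w,0*a-h/2],np.c_[a*w,0*a+h/2],np.c_[0*a-w/2,a*h],np.c_[0*a+w/2,a*h]])
    N=np.concatenate([np.c_[0*a,0*a-1],np.c_[0*a,0*a+1],np.c_[0*a-1,0*a],np.c_[0*a+1,0*a]])
    return np.c_[P[:,0]+ox,P[:,1]+oy,0*P[:,0]+z],N
def fit(im,models,x0,blur=1.0):
    """models: list of (pts,normals,sign) ; x0=(x,y,yaw rad). maximise signed gradient"""
    gx,gy=edges(im,blur)
    def cost(p):
        c,s=np.cos(p[2]),np.sin(p[2]); R=np.array([[c,-s],[s,c]]); tot=0
        for P,N,sg in models:
            def pr(Q):
                W=np.c_[Q[:,:2]@R.T+p[:2],Q[:,2]]; C=W@im["R"].T+im["t"]; U=C@im["K"].T; return U[:,:2]/U[:,2:]
            u=pr(P); u2=pr(P+np.c_[N,0*N[:,:1]]); d=u2-u; d/=np.linalg.norm(d,axis=1)[:,None]
            m=lambda G:cv2.remap(G,u[:,0].astype(np.float32),u[:,1].astype(np.float32),cv2.INTER_LINEAR).ravel()
            g=m(gx)*d[:,0]+m(gy)*d[:,1]
            tot+= (np.abs(g) if sg==0 else sg*g).mean()
        return -tot
    best=None
    for b in (3.0,1.0):
        gx,gy=edges(im,b)
        r=minimize(cost,x0,method="Nelder-Mead",options=dict(initial_simplex=np.array(x0)+np.array([[0,0,0],[4,0,0],[0,4,0],[0,0,.04]]),xatol=.02,fatol=1e-3)); x0=r.x
    return r.x,r.fun
E
python3 - <<'E'
from h import *
np.set_printoptions(precision=2,suppress=True)
bed=[(*rectpts(128,300,24),-1),(*rectpts(106,214,24),1)]
for n in ("top","scene"):
    im=cams.get_image(n)
    x,f=fit(im,bed,[595,66,.068]); print(n,x,np.degrees(x[2]),f, "wheel",x[:2]-125*np.array([np.cos(x[2]),np.sin(x[2])]))
    a=np.linspace(0,2*np.pi,120); P=np.c_[64*np.cos(a),64*np.sin(a),0*a+22]; N=np.c_[np.cos(a),np.sin(a)]
    k=(np.cos(a)<.5)
    y,f=fit(im,[(P[k],N[k],-1)],[470,57,0]); print(" deck",y)
    r=rect(im,60,400,540,-20,130,5); cv2.imwrite(f"pics/wh_{n}.png",r[:,:,::-1])
E
python3 -c "
import cv2,numpy as np
cv2.imwrite('pics/wh.png',cv2.resize(np.hstack([cv2.imread('pics/wh_%s.png'%n) for n in('top','scene')]),None,fx=.53,fy=.53))"
```

```text
top [594.76  66.34   0.07] 3.846409126766415 -301.5530130026838 wheel [470.04  57.96]
 deck [470.96  58.07  -0.19]
scene [595.03  65.91   0.07] 3.9224121548483515 -251.417583117245 wheel [470.32  57.36]
 deck [466.63  59.5   -0.  ]
```

View pics/wh.png

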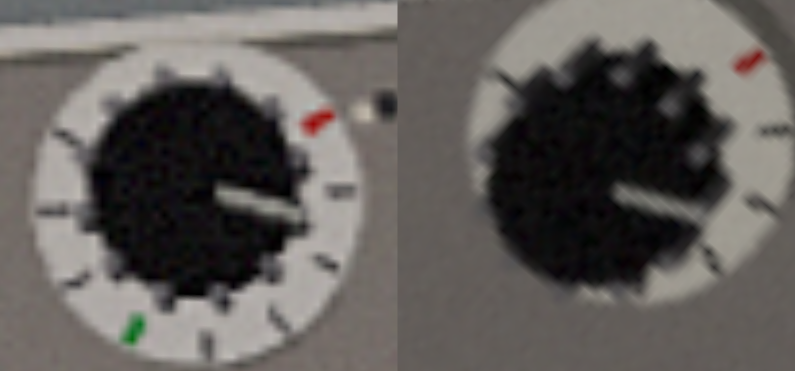

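Both cameras agree on the warmer: (594.9, 66.1), yaw 3.9°, wheel centre about (470.2, 57.7). Next is the stripe angle.

```bash
cat >> h.py <<'E'
WC=np.array([470.2,57.7]); WYAW=3.88
def stripe(im,save=None,z=60):
    s=8; r=rect(im,z,WC[0]-50,WC[0]+50,WC[1]-50,WC[1]+50,s)
    v,u=np.mgrid[:r.shape[0],:r.shape[1]]; X=50-v/s; Y=50-u/s; R=np.hypot(X,Y)
    w=np.clip(r.min(2).astype(float)-70,0,None)*(R<37)*(R>8)
    th=np.arctan2(Y,X); 
    cx,cy=(w*X).sum()/w.sum(),(w*Y).sum()/w.sum()
    M=np.cov(np.vstack([X.ravel(),Y.ravel()]),aweights=w.ravel()); e,V=np.linalg.eigh(M); ax=np.degrees(np.arctan2(V[1,1],V[0,1]))
    a=np.degrees(np.arctan2(cy,cx)); ax=a+((ax-a+90)%180-90)
    return round((300+WYAW-a)%360,1),round((300+WYAW-ax)%360,1),(round(cx,1),round(cy,1))
E
python3 - <<'E'
from h import *
for n in("top","scene"): print(stripe(cams.get_image(n)))
print(manip.observe()["time"])
E
```

```text
(np.float64(49.0), np.float64(49.0), (np.float64(-6.3), np.float64(-23.4)))
(np.float64(48.8), np.float64(49.4), (np.float64(-6.2), np.float64(-23.4)))
0.6
```

```bash
cat >> h.py <<'E'
def plan(x,y,z,yaw):
    o=manip.observe(); p=o["tcp_pos"]; ps=np.radians(o["eef_rot"][2]); d=np.array([x,y,z])-p
    sx=d[0]*np.cos(ps)+d[1]*np.sin(ps); sy=d[0]*np.sin(ps)-d[1]*np.cos(ps)
    dy=(yaw-o["eef_rot"][2]+180)%360-180
    print("shift [%.4f, %.4f, %.4f] turn %.4f  (rows~%.1f) q6->%.0f wrist F %s open %.1f"%(sx/1000,sy/1000,-d[2]/1000,-np.radians(dy),max(np.linalg.norm(d)/41.7,abs(dy)/7.16),o["qpos"][5],o["wrist_force"].round(1),o["opening"]*95.1), "rot",o["eef_rot"].round(2))
E
python3 -c "
from h import *
plan(470.2,57.7,110,149.9)"
```

```text
shift [-0.4280, -0.4470, 0.1047] turn 0.2046  (rows~15.1) q6->-5 wrist F [-0.8 -0.5  0.3] open 94.8 rot [180.     0.   161.62]
```

```bash
python3 -m jog '[[0.0951,[-0.428,-0.447,0.05],0.2046],[0.0951,[-0.428,-0.447,0.05],0.2046],[0.0951,[-0.428,-0.447,0.05],0.2046],[0.0951,[-0.428,-0.447,0.05],0.2046],[0.0951,[-0.428,-0.447,0.05],0.2046],[0.0951,[-0.428,-0.447,0.05],0.2046],[0.0951,[-0.428,-0.447,0.05],0.2046],[0.0951,[-0.428,-0.447,0.05],0.2046],[0.0951,[-0.428,-0.447,0.05],0.2046],[0.0951,[-0.428,-0.447,0.05],0.2046],[0.0951,[-0.428,-0.447,0.05],0.2046],[0.0951,[-0.428,-0.447,0.05],0.2046],[0.0951,[-0.428,-0.447,0.05],0.2046],[0.0951,[-0.428,-0.447,0.05],0.2046],[0.0951,[-0.428,-0.447,0.05],0.2046],[0.0951,[-0.428,-0.447,0.05],0.2046],[0.0951,[-0.428,-0.447,0.1047],0.2046],[0.0951,[-0.428,-0.447,0.1047],0.2046],[0.0951,[-0.428,-0.447,0.1047],0.2046],[0.0951,[-0.428,-0.447,0.1047],0.2046]]' 8
python3 -c "
from h import *
plan(470.2,57.7,70,149.9)"
```

```text
time: 2.27
tcp_pos: [469.6, 57.9, 109.5]
eef_rot: [-180.0, -0.1, 149.9]
wrist_force: [0.3, -0.2, 0.4]
opening: 1.001
shift [-0.0007, 0.0001, 0.0395] turn 0.0001  (rows~0.9) q6->-59 wrist F [ 0.3 -0.2  0.4] open 95.2 rot [-1.7996e+02 -9.0000e-02  1.4991e+02]
```

```bash
python3 -m jog '[[0.0951,[-0.0007,0.0001,0.0395],0],[0.0951,[-0.0007,0.0001,0.0395],0],[0.0951,[-0.0007,0.0001,0.0395],0]]'
python3 - <<'E'
from h import *
plan(470.2,57.7,36,149.9)
im=cams.get_image("top"); crop(im,250,160,350,250,7,"g1.png")
s=cams.get_image("scene"); crop(s,290,140,400,240,7,"g1s.png")
E
```

```text
time: 2.52
tcp_pos: [469.6, 58.1, 70.1]
eef_rot: [-179.9, -0.2, 150.0]
wrist_force: [-0.1, 0.4, 0.8]
opening: 1.001
shift [-0.0008, -0.0000, 0.0341] turn 0.0009  (rows~0.8) q6->-59 wrist F [-0.1  0.4  0.8] open 95.2 rot [-179.91   -0.18  149.95]
```

View pics/g1s.png

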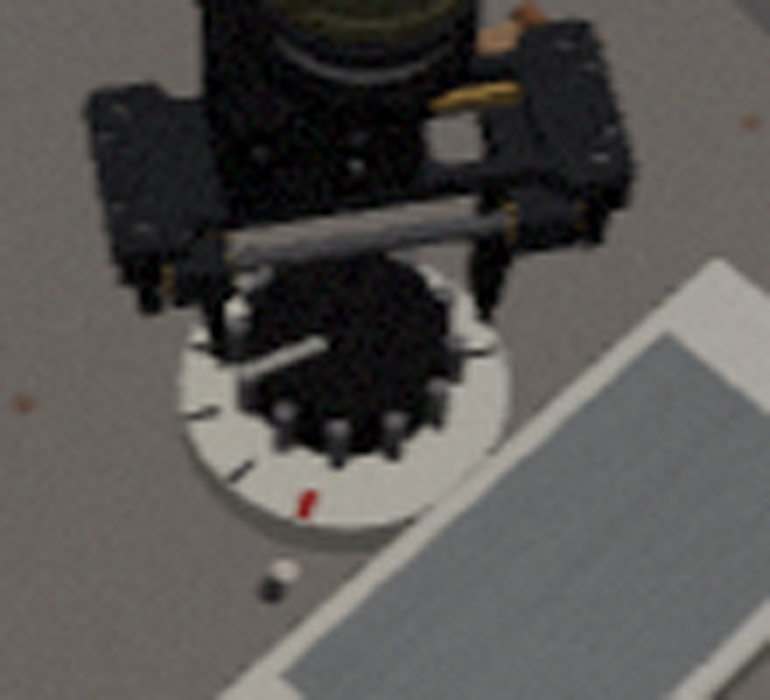

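The jaws straddle the wheel evenly, with the fingers at about (215,330) and (490,280). I'll lower gently and watch the force.

```bash
python3 -m jog '[[0.0951,[-0.0006,0,0.006],0],[0.0951,[-0.0006,0,0.011],0],[0.0951,[-0.0006,0,0.014],0],[0.0951,[-0.0006,0,0.014],0]]'
```

```text
time: 2.95
tcp_pos: [471.9, 57.7, 57.9]
eef_rot: [180.0, 0.0, 149.9]
wrist_force: [-0.4, -0.4, 1.4]
opening: 0.999
```

```bash
python3 -m jog '[[0.0951,[0,0,0],0]]'; python3 -c "
from h import *
plan(470.2,57.7,36,149.9)"
```

```text
time: 3.03
tcp_pos: [471.7, 57.7, 57.8]
eef_rot: [180.0, 0.0, 149.9]
wrist_force: [0.3, -0.4, 0.7]
opening: 1.0
shift [0.0013, -0.0008, 0.0218] turn 0.0007  (rows~0.5) q6->-59 wrist F [ 0.3 -0.4  0.7] open 95.1 rot [1.7998e+02 2.0000e-02 1.4994e+02]
```

```bash
python3 -m jog '[[0.0951,[0.0013,-0.0008,0.004],0],[0.0951,[0.0013,-0.0008,0.008],0],[0.0951,[0.0013,-0.0008,0.008],0]]'; python3 -c "
from h import *
plan(470.2,57.7,36,149.9)"
```

```text
time: 3.28
tcp_pos: [469.4, 57.6, 48.8]
eef_rot: [-180.0, -0.1, 149.9]
wrist_force: [0.1, 0.0, -0.0]
opening: 0.998
shift [-0.0007, 0.0005, 0.0128] turn 0.0007  (rows~0.3) q6->-59 wrist F [ 0.1  0.  -0. ] open 94.9 rot [-1.7997e+02 -7.0000e-02  1.4994e+02]
```

```bash
python3 -m jog '[[0.0951,[-0.0003,0,0.005],0],[0.0951,[-0.0003,0,0.0125],0],[0.0951,[-0.0003,0,0.0125],0]]'; python3 -c "
from h import *
plan(470.2,57.7,36,149.9)"
```

```text
time: 3.53
tcp_pos: [468.3, 57.5, 34.4]
eef_rot: [-179.9, -0.2, 149.9]
wrist_force: [-0.3, 0.2, -0.4]
opening: 1.001
shift [-0.0016, 0.0012, -0.0016] turn 0.0006  (rows~0.1) q6->-59 wrist F [-0.3  0.2 -0.4] open 95.2 rot [-179.88   -0.22  149.94]
```

```bash
python3 -m jog '[[0.0951,[-0.001,0.0008,-0.001],0],[0.0951,[-0.001,0.0008,-0.001],0],[0.085,[-0.001,0.0008,-0.001],0],[0.085,[-0.001,0.0008,-0.001],0],[0.085,[-0.001,0.0008,-0.001],0],[0.085,[-0.001,0.0008,-0.001],0]]' 8; python3 -c "
from h import *
plan(470.2,57.7,36,149.9)
for n in('top','scene'): print(stripe(cams.get_image(n)))"
```

```text
time: 4.03
tcp_pos: [470.1, 58.1, 35.6]
eef_rot: [-180.0, -0.2, 149.9]
wrist_force: [3.6, 4.2, -3.1]
opening: 0.932
shift [-0.0003, -0.0003, -0.0004] turn 0.0003  (rows~0.0) q6->-59 wrist F [ 3.6  4.2 -3.1] open 88.7 rot [-1.7998e+02 -1.7000e-01  1.4992e+02]
(np.float64(205.5), np.float64(216.9), (np.float64(-5.0), np.float64(33.8)))
(np.float64(49.0), np.float64(47.2), (np.float64(-6.2), np.float64(-23.0)))
```

```bash
python3 -m jog '[[0.085,[0,0,0],-0.07],[0.085,[0,0,0],-0.14],[0.085,[0,0,0],-0.21],[0.085,[0,0,0],-0.28],[0.085,[0,0,0],-0.35],[0.085,[0,0,0],-0.42],[0.085,[0,0,0],-0.49],[0.085,[0,0,0],-0.56],[0.085,[0,0,0],-0.63],[0.085,[0,0,0],-0.7],[0.085,[0,0,0],-0.77],[0.085,[0,0,0],-0.84],[0.085,[0,0,0],-0.84]]'; python3 -c "
from h import *
plan(470.2,57.7,36,198.9)
print(manip.observe()['torque'])
for n in('top','scene'): print(stripe(cams.get_image(n)))
crop(cams.get_image('scene'),290,140,400,240,7,'g2s.png')"
```

```text
time: 5.22
tcp_pos: [470.3, 58.8, 35.6]
eef_rot: [179.8, -0.1, -161.8]
wrist_force: [3.5, 5.9, -2.9]
opening: 0.932
shift [0.0005, -0.0010, -0.0004] turn -0.0124  (rows~0.1) q6->-108 wrist F [ 3.5  5.9 -2.9] open 88.7 rot [ 1.7984e+02 -6.0000e-02 -1.6181e+02]
[ 0.62223636 -0.52052645  0.02510838]
(np.float64(67.0), np.float64(17.9), (np.float64(-9.4), np.float64(-14.4)))
(np.float64(258.9), np.float64(348.9), (np.float64(5.7), np.float64(5.7)))
```

View pics/g2s.png

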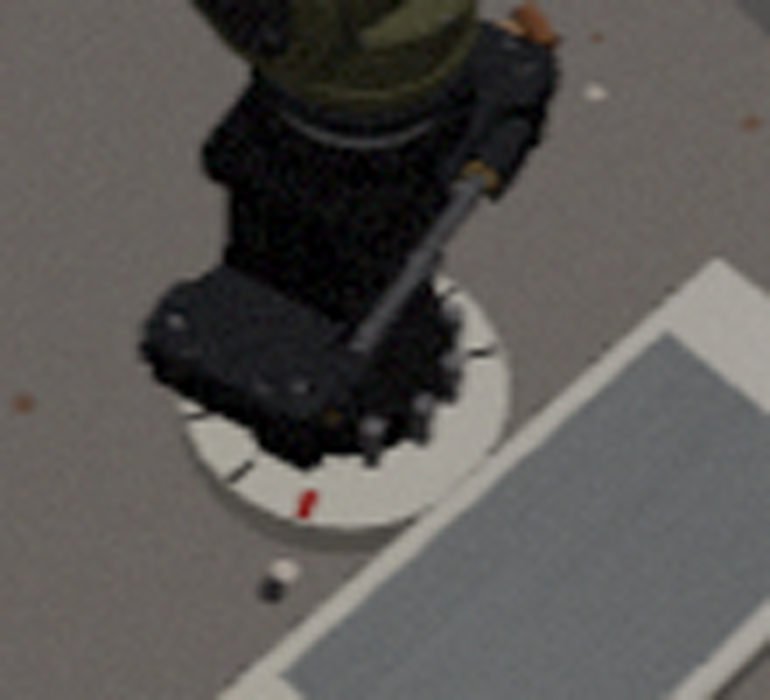

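```bash
python3 -m jog '[[0.085,[0,0,0],-0.03],[0.085,[0,0,0],-0.06],[0.085,[0,0,0],-0.06]]'; python3 -c "
from h import *
plan(470.2,57.7,36,198.9)
print(manip.observe()['torque'])"
```

```text
time: 5.62
tcp_pos: [471.1, 59.2, 35.6]
eef_rot: [179.8, 0.1, -158.6]
wrist_force: [4.2, 3.4, -4.5]
opening: 0.941
shift [0.0014, -0.0011, -0.0004] turn 0.0440  (rows~0.4) q6->-111 wrist F [ 4.2  3.4 -4.5] open 89.5 rot [ 1.7982e+02  1.1000e-01 -1.5858e+02]
[ 0.55077334 -0.82362175 -0.50896138]
```

At the stop the torque rose to 0.51 N m. I'll relax slightly, open, lift and check.

```bash
python3 -m jog '[[0.085,[0,0,0],0.02],[0.085,[0,0,0],0.035],[0.0951,[0,0,0],0.035],[0.0951,[0,0,0],0.035],[0.0951,[0,0,0],0.035],[0.0951,[0,0,0],0.035]]'; python3 -c "
from h import *
plan(470.2,57.7,36,198.9)"
```

```text
time: 6.12
tcp_pos: [471.0, 59.0, 35.8]
eef_rot: [179.8, 0.1, -160.6]
wrist_force: [-0.2, -0.6, -0.2]
opening: 0.998
shift [0.0012, -0.0010, -0.0002] turn 0.0091  (rows~0.1) q6->-109 wrist F [-0.2 -0.6 -0.2] open 94.9 rot [ 1.7983e+02  8.0000e-02 -1.6058e+02]
```

```bash
python3 -m jog '[[0.0951,[0,0,-0.01],0],[0.0951,[0,0,-0.03],0],[0.0951,[0,0,-0.07],0],[0.0951,[0,0,-0.11],0],[0.0951,[0,0,-0.15],0],[0.0951,[0.1,0.1,-0.16],0],[0.0951,[0.13,0.13,-0.16],0],[0.0951,[0.13,0.13,-0.16],0],[0.0951,[0.13,0.13,-0.16],0],[0.0951,[0.13,0.13,-0.16],0]]'
python3 - <<'E'
from h import *
np.set_printoptions(precision=2,suppress=True)
plan(0,0,0,0)
sq=[(*rectpts(42,42,84),0)]
for n in("top","scene"):
    im=cams.get_image(n); print(stripe(im))
    for x0 in ([566,-279.8,-.72],[522.7,-362.5,-.6]):
        x,f=fit(im,sq,x0); print(n,x[:2],np.degrees(x[2]),f)
    crop(im,*((235,140,355,250) if n=="top" else (290,140,400,240)),6,f"w2{n}.png")
E
```

```text
time: 6.95
tcp_pos: [302.2, 138.8, 196.7]
eef_rot: [179.8, 0.1, -160.5]
wrist_force: [1.5, -0.1, 0.4]
opening: 1.002
shift [0.3312, -0.0299, 0.1967] turn -2.8011  (rows~22.4) q6->-94 wrist F [ 1.5 -0.1  0.4] open 95.3 rot [ 179.79    0.15 -160.49]
(np.float64(1.4), np.float64(2.6), (np.float64(12.7), np.float64(-20.0)))
top [ 569.49 -283.2 ] -47.62161318942524 -65.37565924273291
top [ 525.3  -365.86] -35.400897761129784 -72.84410304907591
(np.float64(2.0), np.float64(1.3), (np.float64(13.2), np.float64(-21.2)))
scene [ 570.2  -283.36] -45.82427877993093 -87.86435027566928
scene [ 527.01 -365.39] -33.49784883031067 -87.05933733287232
```

View pics/w2top.png

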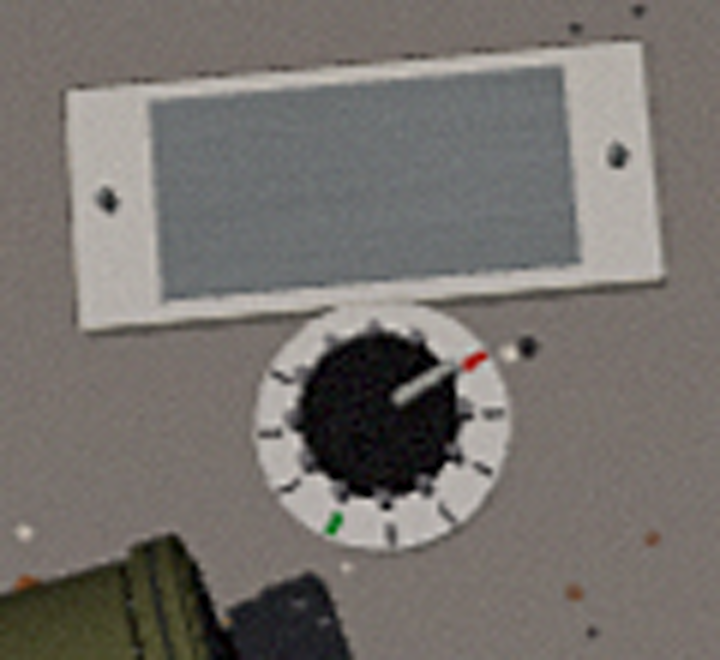

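View pics/w2scene.png

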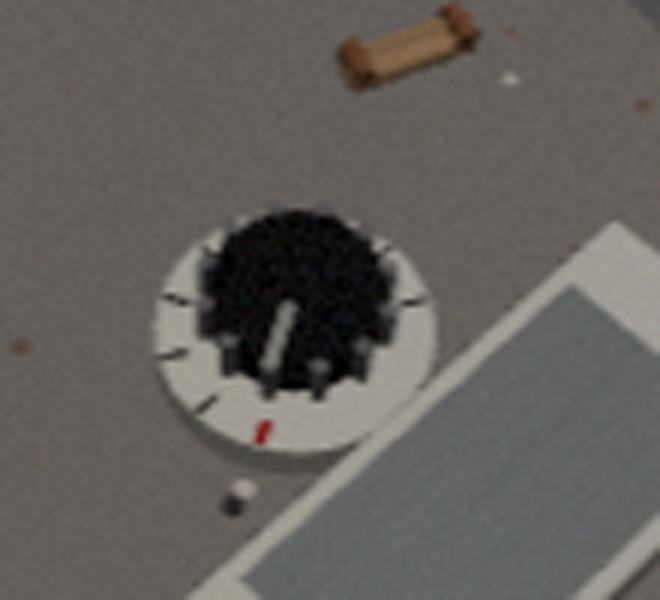

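The wheel is at off, with the stripe on the red tick at (475,360). Next I'll tip tin 1.

```bash
python3 -c "
from h import *
plan(608,-324,200,133.3)"
```

```text
shift [-0.1312, -0.5381, -0.0030] turn 1.1575  (rows~13.3) q6->-94 wrist F [ 1.4 -0.5  0.5] open 95.4 rot [ 179.84    0.26 -160.38]
```

```bash
python3 -m jog '[[0.05,[-0.131,-0.538,-0.003],1.157],[0,[-0.131,-0.538,-0.003],1.157],[0,[-0.131,-0.538,-0.003],1.157],[0,[-0.131,-0.538,-0.003],1.157],[0,[-0.131,-0.538,-0.003],1.157],[0,[-0.131,-0.538,-0.003],1.157],[0,[-0.131,-0.538,-0.003],1.157],[0,[-0.131,-0.538,-0.003],1.157],[0,[-0.131,-0.538,-0.003],1.157],[0,[-0.131,-0.538,-0.003],1.157],[0,[-0.131,-0.538,-0.003],1.157],[0,[-0.131,-0.538,-0.003],1.157],[0,[-0.131,-0.538,-0.003],1.157],[0,[-0.131,-0.538,-0.003],1.157],[0,[-0.131,-0.538,-0.003],1.157],[0,[-0.131,-0.538,-0.003],1.157]]' 8; python3 -c "
from h import *
plan(608.2,-324.1,66,133.3)"
```

```text
time: 8.38
tcp_pos: [607.4, -324.9, 198.2]
eef_rot: [179.7, -0.1, 133.3]
wrist_force: [0.2, -0.2, 0.2]
opening: 0.007
shift [0.0000, 0.0011, 0.1322] turn -0.0008  (rows~3.2) q6->-76 wrist F [ 0.2 -0.2  0.2] open 0.7 rot [ 1.7972e+02 -1.5000e-01  1.3326e+02]
```

```bash
python3 -m jog '[[0,[0,0.001,0.04],0],[0,[0,0.001,0.08],0],[0,[0,0.001,0.115],0],[0,[0,0.001,0.132],0],[0,[0,0.001,0.132],0],[0,[0.01,0.001,0.132],0],[0,[0.018,0.001,0.132],0],[0,[0.023,0.001,0.132],0],[0,[0.028,0.001,0.132],0],[0,[0.033,0.001,0.132],0],[0,[0.038,0.001,0.132],0],[0,[0.043,0.001,0.132],0],[0,[0.048,0.001,0.132],0],[0,[0.053,0.001,0.132],0],[0,[0.058,0.001,0.132],0],[0,[0.063,0.001,0.132],0],[0,[0.068,0.001,0.132],0]]'; python3 -c "
from h import *
crop(cams.get_image('scene'),180,220,320,330,5,'p1.png')
plan(608.2,-324.1,66,133.3)"
```

```text
time: 9.8
tcp_pos: [561.2, -273.4, 66.0]
eef_rot: [179.7, -0.2, 133.3]
wrist_force: [0.1, 0.5, 0.6]
opening: 0.003
shift [-0.0699, -0.0005, -0.0002] turn -0.0005  (rows~1.7) q6->-74 wrist F [ 0.2  0.9 -0.9] open 0.4 rot [179.74  -0.25 133.27]
```

View pics/p1.png

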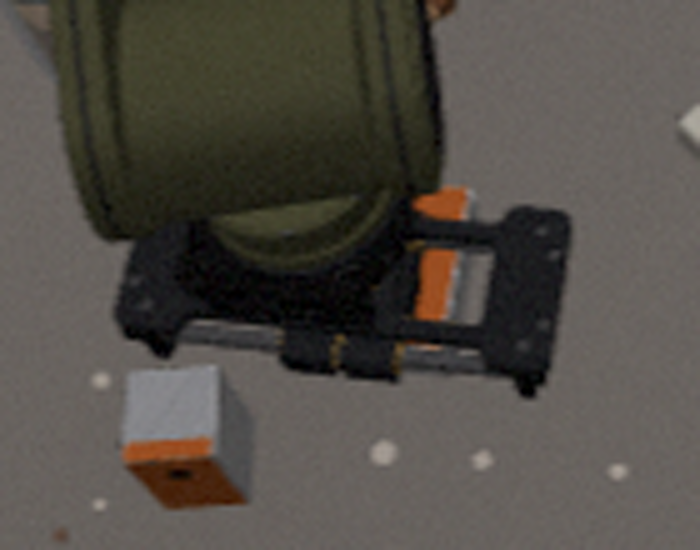

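Tin 1 now lies orange side up, around (440,250) in the crop. On to tin 2.

```bash
python3 -m jog '[[0,[-0.01,0,-0.03],0],[0,[-0.02,0,-0.07],0],[0,[-0.02,0,-0.09],0],[0,[-0.02,0,-0.09],0]]'; python3 -c "
from h import *
plan(572.4,-397.2,66,145.6)"
```

```text
time: 10.18
tcp_pos: [577.7, -290.2, 163.0]
eef_rot: [179.6, 0.4, 133.3]
wrist_force: [0.7, -0.8, 0.4]
opening: 0.007
shift [-0.0743, -0.0772, 0.0970] turn -0.2154  (rows~3.5) q6->-75 wrist F [ 0.7 -0.8  0.4] open 0.7 rot [179.56   0.39 133.26]
```

```bash
python3 -m jog '[[0,[-0.0743,-0.0772,0],-0.2154],[0,[-0.0743,-0.0772,0],-0.2154],[0,[-0.0743,-0.0772,0],-0.2154],[0,[-0.0743,-0.0772,0],-0.2154],[0,[-0.0743,-0.0772,0.04],-0.2154],[0,[-0.0743,-0.0772,0.08],-0.2154],[0,[-0.0743,-0.0772,0.097],-0.2154],[0,[-0.0743,-0.0772,0.097],-0.2154],[0,[-0.0743,-0.0772,0.097],-0.2154]]'; python3 -c "
from h import *
plan(572.4,-397.2,66,145.6)"
```

```text
time: 10.93
tcp_pos: [572.3, -395.6, 63.8]
eef_rot: [179.6, 0.2, 145.6]
wrist_force: [0.2, -0.8, 0.8]
opening: 0.003
shift [-0.0009, -0.0013, -0.0022] turn 0.0003  (rows~0.1) q6->-95 wrist F [ 0.2 -0.8  0.8] open 0.3 rot [179.63   0.23 145.62]
```

```bash
python3 -m jog '[[0,[0.01,0.001,-0.002],0],[0,[0.018,0.001,-0.002],0],[0,[0.023,0.001,-0.002],0],[0,[0.028,0.001,-0.002],0],[0,[0.033,0.001,-0.002],0],[0,[0.038,0.001,-0.002],0],[0,[0.043,0.001,-0.002],0],[0,[0.048,0.001,-0.002],0],[0,[0.053,0.001,-0.002],0],[0,[0.058,0.001,-0.002],0],[0,[0.063,0.001,-0.002],0],[0,[0.068,0.001,-0.002],0],[0,[0.05,0.001,-0.04],0],[0,[0.02,0.001,-0.08],0],[0,[-0.05,0.001,-0.12],0],[0,[-0.05,0.001,-0.14],0],[0,[-0.05,0.001,-0.14],0]]'
python3 - <<'E'
from h import *
np.set_printoptions(precision=2,suppress=True)
im=cams.get_image('scene'); crop(im,180,200,340,330,5,'p2.png')
t=cams.get_image('top'); crop(t,370,140,480,240,6,'p2t.png')
plan(526,-237.5,100,133.3)
E
```

```text
time: 12.35
tcp_pos: [616.2, -425.8, 209.0]
eef_rot: [179.7, 0.6, 145.6]
wrist_force: [0.1, 0.0, 1.2]
opening: 0.008
shift [0.1803, 0.1045, 0.1085] turn 0.2150  (rows~5.6) q6->-95 wrist F [-0.2 -0.7  0.1] open 0.4 rot [179.66   0.67 145.62]
```

View pics/p2.png

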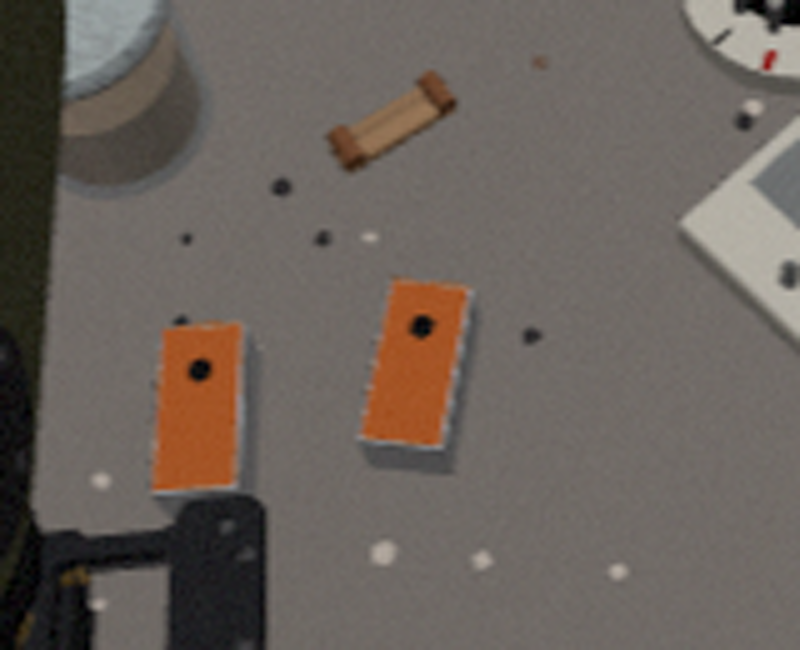

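View pics/p2t.png

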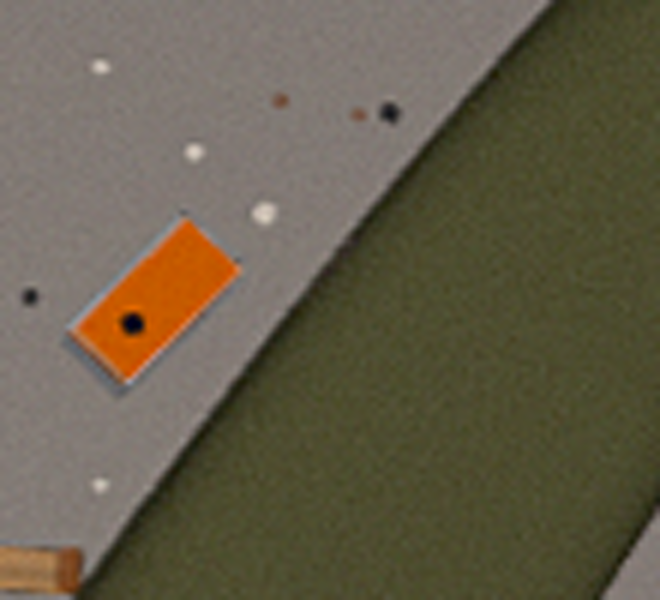

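Both tins lie orange side up, one at (200,405) and the other at (415,365) in the scene crop. Next I'll measure them.

```bash
cat >> h.py <<'E'
def tins(im,z=42,x0=380,x1=680,y0=-440,y1=-150,s=4):
    r=rect(im,z,x0,x1,y0,y1,s); hsv=cv2.cvtColor(r,cv2.COLOR_RGB2HSV)
    m=((hsv[:,:,0]<18)&(hsv[:,:,1]>170)&(hsv[:,:,2]>90)).astype(np.uint8)
    m=cv2.morphologyEx(m,cv2.MORPH_OPEN,np.ones((9,9)))
    cs,_=cv2.findContours(m,cv2.RETR_EXTERNAL,cv2.CHAIN_APPROX_NONE)
    for c in cs:
        if cv2.contourArea(c)<1200*s*s: continue
        (u,v),_,_=cv2.minAreaRect(c); b=cv2.boxPoints(cv2.minAreaRect(c))
        e=max((b[1]-b[0],b[2]-b[1]),key=np.linalg.norm); f=min((b[1]-b[0],b[2]-b[1]),key=np.linalg.norm)
        print("tin c (%.1f,%.1f) size %.1f x %.1f len dir %.1f"%(x1-v/s,y1-u/s,np.linalg.norm(e)/s,np.linalg.norm(f)/s,np.degrees(np.arctan2(-e[0],-e[1]))%180))
E
python3 -c "
from h import *
tins(cams.get_image('scene'));print();tins(cams.get_image('top'))"
```

```text
tin c (474.2,-327.6) size 79.4 x 35.6 len dir 144.2
tin c (523.8,-234.8) size 79.1 x 35.5 len dir 133.2

tin c (522.9,-235.2) size 80.5 x 37.3 len dir 133.1
```

```bash
python3 -c "
from h import *
plan(523.4,-235,90,133.2)"
```

```text
shift [0.1798, 0.1048, 0.1130] turn 0.2167  (rows~5.7) q6->-95 wrist F [-0.1  1.  -1.1] open 0.9 rot [1.7962e+02 1.4000e-01 1.4561e+02]
```

```bash
python3 -m jog '[[0.075,[0.18,0.105,0.113],0.2167],[0.075,[0.18,0.105,0.113],0.2167],[0.075,[0.18,0.105,0.113],0.2167],[0.075,[0.18,0.105,0.113],0.2167],[0.075,[0.18,0.105,0.113],0.2167],[0.075,[0.18,0.105,0.113],0.2167],[0.075,[0.18,0.105,0.113],0.2167],[0.075,[0.18,0.105,0.113],0.2167]]' 20; python3 -c "
from h import *
plan(523.4,-235,11,133.2)"
```

```text
time: 13.22
tcp_pos: [520.4, -231.5, 86.6]
eef_rot: [179.7, -0.3, 133.3]
wrist_force: [-0.0, -0.3, -0.1]
opening: 0.511
shift [-0.0046, -0.0002, 0.0756] turn 0.0016  (rows~1.8) q6->-73 wrist F [-0.  -0.3 -0.1] open 48.6 rot [179.72  -0.3  133.29]
```

```bash
python3 -m jog '[[0.075,[-0.0046,0,0],0],[0.075,[-0.0046,0,0],0],[0.075,[-0.0046,0,0],0],[0.075,[-0.0046,0,0],0],[0.075,[-0.0046,0,0.02],0]]'; python3 -c "
from h import *
plan(523.4,-235,11,133.2)"
```

```text
time: 13.63
tcp_pos: [527.2, -237.4, 71.3]
eef_rot: [179.6, 0.2, 133.2]
wrist_force: [0.4, -0.3, -0.0]
opening: 0.779
shift [0.0043, -0.0012, 0.0603] turn 0.0009  (rows~1.4) q6->-73 wrist F [ 0.4 -0.3 -0. ] open 74.1 rot [179.56   0.22 133.25]
```

```bash
for i in 1 2 3; do python3 -m jog '[[0.075,[0,0,0],0],[0.075,[0,0,0],0]]' | grep tcp_pos; done;  python3 -c "
from h import *
plan(523.4,-235,11,133.2)"
```

```text
tcp_pos: [527.4, -237.9, 71.5]
tcp_pos: [528.2, -238.5, 72.7]
tcp_pos: [528.8, -238.9, 73.7]
shift [0.0065, -0.0012, 0.0627] turn -0.0000  (rows~1.5) q6->-73 wrist F [-0.8  0.1 -0. ] open 74.9 rot [179.51   0.4  133.2 ]
```

```bash
python3 -m jog '[[0.075,[0.0065,-0.0012,0.03],0],[0.075,[0.0065,-0.0012,0.05],0],[0.075,[0.0065,-0.0012,0.062],0],[0.075,[0.0065,-0.0012,0.062],0],[0.075,[0.0065,-0.0012,0.062],0]]'; python3 -c "
from h import *
plan(523.4,-235,11,133.2)"
```

```text
time: 14.55
tcp_pos: [523.9, -234.8, 11.3]
eef_rot: [179.5, 0.3, 133.2]
wrist_force: [-0.2, 0.5, 0.6]
opening: 0.786
shift [0.0002, -0.0005, 0.0003] turn -0.0001  (rows~0.0) q6->-73 wrist F [-0.2  0.5  0.6] open 74.8 rot [179.53   0.34 133.2 ]
```

Now I'll close and lift.

```bash
python3 -m jog '[[0.03,[0,0,0],0],[0.03,[0,0,0],0],[0.03,[0,0,0],0],[0.03,[0,0,0],0],[0.03,[0,0,0],0],[0.03,[0,0,0],0],[0.03,[0,0,0],0],[0.03,[0,0,0],0],[0.03,[0,0,-0.01],0],[0.03,[0,0,-0.03],0],[0.03,[0,0,-0.06],0],[0.03,[0,0,-0.09],0],[0.03,[0,0,-0.09],0]]' 25; python3 -c "
from h import *
plan(599.6,-3.7,100,183.9)
crop(cams.get_image('scene'),180,200,340,330,5,'l1.png')"
```

```text
time: 15.63
tcp_pos: [526.6, -237.0, 108.6]
eef_rot: [179.3, 0.9, 133.2]
wrist_force: [1.2, -0.5, -0.1]
opening: 0.437
shift [0.1201, 0.2129, 0.0086] turn -0.8849  (rows~7.1) q6->-73 wrist F [ 1.2 -0.5 -0.1] open 41.6 rot [179.34   0.95 133.2 ]
```

View pics/l1.png

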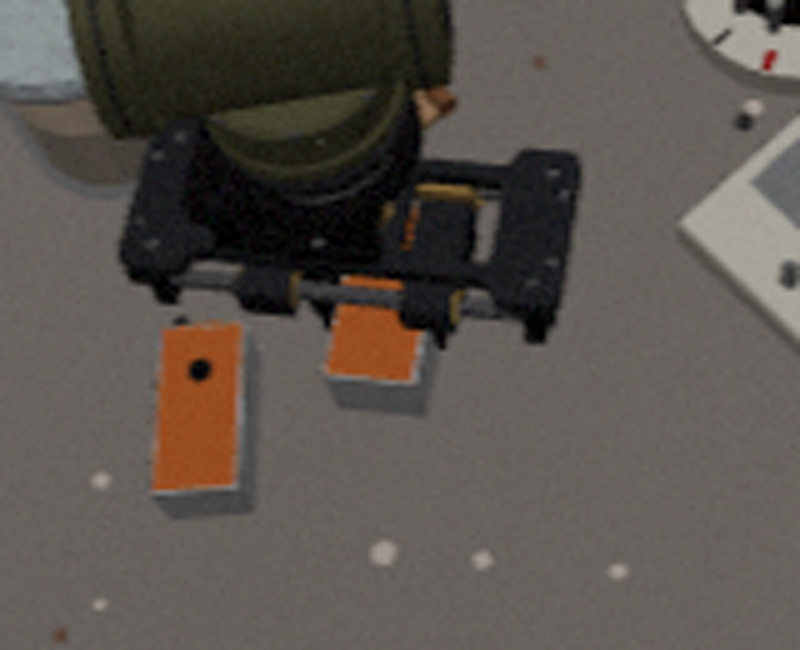

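```bash
python3 -m jog '[[0.03,[0.02,0.035,0.001],-0.1],[0.03,[0.04,0.07,0.003],-0.2],[0.03,[0.06,0.106,0.004],-0.3],[0.03,[0.08,0.142,0.006],-0.4],[0.03,[0.1,0.177,0.008],-0.5],[0.03,[0.11,0.196,0.008],-0.6],[0.03,[0.12,0.213,0.008],-0.7],[0.03,[0.12,0.213,0.008],-0.8],[0.03,[0.12,0.213,0.008],-0.885],[0.03,[0.12,0.213,0.008],-0.885],[0.03,[0.12,0.213,0.008],-0.885]]'; python3 -c "
from h import *
plan(599.6,-3.7,36,183.9)"
```

```text
time: 16.6
tcp_pos: [597.4, -2.8, 96.6]
eef_rot: [-179.8, 0.8, -176.2]
wrist_force: [0.1, -0.1, -2.1]
opening: 0.441
shift [-0.0021, -0.0010, 0.0606] turn -0.0019  (rows~1.5) q6->-99 wrist F [ 0.1 -0.1 -2.1] open 42.0 rot [-179.82    0.78 -176.21]
```

```bash
python3 -m jog '[[0.03,[-0.002,-0.001,0.03],0],[0.03,[-0.002,-0.001,0.045],0],[0.03,[-0.002,-0.001,0.055],0],[0.03,[-0.002,-0.001,0.057],0],[0.03,[-0.002,-0.001,0.057],0],[0.03,[-0.002,-0.001,0.057],0]]'; python3 -c "
from h import *
plan(599.6,-3.7,35,183.9)"
```

```text
time: 17.1
tcp_pos: [600.9, -4.1, 40.5]
eef_rot: [-179.8, 0.8, -176.3]
wrist_force: [-0.0, -0.1, -1.3]
opening: 0.439
shift [0.0013, 0.0004, 0.0055] turn -0.0027  (rows~0.1) q6->-99 wrist F [-0.  -0.1 -1.3] open 41.8 rot [-179.81    0.85 -176.26]
```

```bash
python3 -m jog '[[0.03,[0.001,0,0.002],0],[0.03,[0.001,0,0.004],0],[0.03,[0.001,0,0.006],0],[0.03,[0.001,0,0.006],0]]'; python3 -c "
from h import *
plan(599.6,-3.7,35,183.9)"
```

```text
time: 17.43
tcp_pos: [601.1, -4.4, 35.8]
eef_rot: [-179.8, 1.0, -176.3]
wrist_force: [1.0, -1.4, 3.2]
opening: 0.441
shift [0.0014, 0.0008, 0.0008] turn -0.0027  (rows~0.0) q6->-99 wrist F [ 1.  -1.4  3.2] open 42.0 rot [-179.77    0.98 -176.25]
```

Contact: Fz went up to about 3 N. I'll release and lift.

```bash
python3 -m jog '[[0.06,[0,0,0.0005],0],[0.06,[0,0,0.0005],0],[0.06,[0,0,0.0005],0],[0.06,[0,0,0],0],[0.06,[0,0,-0.01],0],[0.06,[0,0,-0.03],0],[0.06,[0,0,-0.07],0],[0.07,[0,0,-0.1],0],[0.07,[0,0,-0.1],0]]'; python3 -c "
from h import *
plan(474.2,-327.6,135,144.2)"
```

```text
time: 18.18
tcp_pos: [604.1, -4.5, 145.0]
eef_rot: [-179.6, 1.8, -176.2]
wrist_force: [1.5, 0.1, 1.3]
opening: 0.707
shift [0.1507, -0.3139, 0.0100] turn 0.6904  (rows~8.4) q6->-99 wrist F [1.5 0.1 1.3] open 67.2 rot [-179.64    1.77 -176.24]
```

```bash
python3 -m jog '[[0.075,[0.04,-0.08,-0.02],0.1],[0.075,[0.07,-0.15,-0.03],0.2],[0.075,[0.1,-0.21,-0.03],0.3],[0.075,[0.12,-0.25,-0.03],0.4],[0.075,[0.14,-0.29,-0.03],0.5],[0.075,[0.151,-0.314,-0.03],0.6],[0.075,[0.151,-0.314,-0.03],0.69],[0.075,[0.151,-0.314,-0.03],0.69],[0.075,[0.151,-0.314,-0.03],0.69],[0.075,[0.151,-0.314,-0.03],0.69],[0.075,[0.151,-0.314,0.01],0.69],[0.075,[0.151,-0.314,0.05],0.69],[0.075,[0.151,-0.314,0.09],0.69]]'; python3 -c "
from h import *
plan(474.2,-327.6,135,144.2)"
```

```text
time: 19.27
tcp_pos: [477.7, -327.9, 52.4]
eef_rot: [179.1, 1.8, 144.2]
wrist_force: [0.0, 1.0, -0.1]
opening: 0.787
shift [0.0031, -0.0018, -0.0826] turn 0.0001  (rows~2.0) q6->-95 wrist F [ 0.   1.  -0.1] open 74.8 rot [179.14   1.77 144.21]
```

```bash
cat >> h.py <<'E'
from scipy.spatial.transform import Rotation as Ro
def tilt(e,p):
    z=Ro.from_euler("xyz",e,degrees=True).as_matrix()[:,2]; u=np.array(p[:2])/np.hypot(*p[:2]); t=np.array([-u[1],u[0]])
    return np.degrees([z[:2]@u,z[:2]@t]).round(2)
E
python3 -c "
from h import *
print(tilt([-179.64,1.77,-176.24],[604,-4.5]),tilt([179.14,1.77,144.21],[477.7,-327.9]),tilt([179.34,.95,133.2],[526,-237]))
o=manip.observe();print(tilt(o['eef_rot'],o['tcp_pos']),o['qpos'],o['dq'])"
```

```text
[ 1.79 -0.23] [1.79 0.82] [1.13 0.25]
[1.79 0.82] [-40.28063298   6.15642392 112.21320341   1.15230973  59.93852847
 -95.06459674] [  1.24488625  37.00265189  14.3641068    0.5083288  -49.71439917
  -0.23753693]
```

```bash
T='from h import *
o=manip.observe();print(tilt(o["eef_rot"],o["tcp_pos"]),o["tcp_pos"].round(1),o["qpos"][[1,2,4]].round(2),o["dq"][[1,2,4]].round(1))'
python3 -m jog '[[0.075,[0,0,-0.01],0],[0.075,[0,0,-0.02],0],[0.075,[0,0,-0.04],0],[0.075,[0,0,-0.06],0],[0.075,[0,0,-0.08],0],[0.075,[0,0,-0.09],0],[0.075,[0,0,-0.1],0],[0.075,[0,0,-0.1],0],[0.075,[0,0,-0.1],0],[0.075,[0,0,-0.1],0],[0.075,[0,0,-0.1],0],[0.075,[0,0,-0.1],0]]' >/dev/null; python3 -c "$T"
python3 -m jog '[[0.075,[0,0,0],0]]' >/dev/null; python3 -c "$T"
python3 -m jog '[[0.075,[0,0,0],0],[0.075,[0,0,0],0],[0.075,[0,0,0],0],[0.075,[0,0,0],0],[0.075,[0,0,0],0],[0.075,[0,0,0],0],[0.075,[0,0,0],0],[0.075,[0,0,0],0],[0.075,[0,0,0],0]]' >/dev/null; python3 -c "$T"
python3 -m jog '[[0.075,[0,0,-0.04],0]]' >/dev/null; python3 -c "$T"
python3 -m jog '[[0.075,[0,0,0.04],0]]' >/dev/null; python3 -c "$T"
python3 -m jog '[[0.075,[0,0,0.04],0]]' >/dev/null; python3 -c "$T"
python3 -m jog '[[0.075,[0,0,0],0]]' >/dev/null; python3 -c "$T"
```

```text
[1.65 0.84] [ 473.8 -326.9  150.8] [ -0.53 108.82  70.16] [-0.  -0.2 -0. ]
[1.56 0.85] [ 473.4 -326.6  150. ] [ -0.47 108.86  70.15] [0.9 1.  0. ]
[1.57 0.85] [ 473.5 -326.6  150. ] [ -0.48 108.86  70.15] [-0.1 -0.2  0.1]
[0.63 0.95] [ 468.2 -323.1  181.2] [ -2.19 107.43  74.24] [-27.  -28.3  52.3]
[2.14 0.79] [ 476.7 -329.5  164.1] [ -1.01 107.98  70.98] [ 28.3  30.4 -47.1]
[2.5  0.75] [ 479.7 -331.1  126.6] [  1.19 109.58  66.82] [ 23.9  12.3 -49.7]
[1.98 0.8 ] [ 477.  -328.9  120.8] [  1.42 109.93  66.76] [-3.3 -3.4  4. ]
```

```bash
T='from h import *
o=manip.observe();print(tilt(o["eef_rot"],o["tcp_pos"]),o["tcp_pos"].round(1),o["qpos"][[1,2,4]].round(2),o["dq"][[1,2,4]].round(1))'
python3 -m jog '[[0.075,[0,0,-0.04],0]]' >/dev/null; python3 -c "$T"
python3 -m jog '[[0.075,[0,0,0],0],[0.075,[0,0,0],0],[0.075,[0,0,0],0],[0.075,[0,0,0],0],[0.075,[0,0,0],0]]' >/dev/null; python3 -c "$T"
python3 -m jog '[[0.075,[0,0,-0.04],0]]' >/dev/null; python3 -c "$T"
python3 -m jog '[[0.075,[0,0,0],0],[0.075,[0,0,0],0],[0.075,[0,0,0],0],[0.075,[0,0,0],0],[0.075,[0,0,0],0]]' >/dev/null; python3 -c "$T"
```

```text
[0.97 0.91] [ 471.1 -324.8  152. ] [ -0.57 108.75  70.96] [-29.3 -21.8  52.6]
[0.95 0.91] [ 471.  -324.7  152. ] [ -0.58 108.76  70.98] [ 0.1  0.1 -0. ]
[-0.02  1.02] [ 465.9 -321.2  182.9] [ -2.22 107.28  75.07] [-25.9 -29.1  52.5]
[-0.11  1.02] [ 465.6 -320.9  182. ] [ -2.18 107.33  75.06] [-0.  -0.1  0. ]
```

```bash
python3 -c "
from h import *
plan(474.2,-327.6,11,144.2)"
```

```text
shift [-0.0109, -0.0004, 0.1710] turn 0.0001  (rows~4.1) q6->-95 wrist F [-0.1 -0.7 -0.2] open 75.3 rot [ 1.7898e+02 -1.3000e-01  1.4421e+02]
```

```bash
cat >> h.py <<'E'
def plan(x,y,z,yaw):
    o=manip.observe(); p=o["tcp_pos"]; R=Ro.from_euler("xyz",o["eef_rot"],degrees=True).as_matrix(); d=R.T@(np.array([x,y,z])-p)/1000
    dy=(yaw-o["eef_rot"][2]+180)%360-180
    print("shift [%.4f, %.4f, %.4f] turn %.4f"%(*d,-np.radians(dy)),"F",o["wrist_force"].round(1),"open %.1f"%(o["opening"]*95.1),"yaw %.2f"%o["eef_rot"][2],"p",p.round(1),"tilt",tilt(o["eef_rot"],p),"q6 %.0f"%o["qpos"][5],"t %.1f"%o["time"])
E
python3 -c "
from h import *
plan(474.2,-327.6,11,144.2)"
```

```text
shift [-0.0113, -0.0034, 0.1709] turn 0.0001 F [-0.1 -0.7 -0.2] open 75.3 yaw 144.21 p [ 465.6 -320.9  182. ] tilt [-0.11  1.02] q6 -95 t 22.4
```

```bash
python3 -m jog '[[0.075,[-0.0113,-0.0034,0.03],0],[0.075,[-0.0113,-0.0034,0.07],0],[0.075,[-0.0113,-0.0034,0.1],0],[0.075,[-0.0113,-0.0034,0.13],0],[0.075,[-0.0113,-0.0034,0.15],0],[0.075,[-0.0113,-0.0034,0.165],0],[0.075,[-0.0113,-0.0034,0.171],0],[0.075,[-0.0113,-0.0034,0.171],0],[0.075,[-0.0113,-0.0034,0.171],0],[0.075,[-0.0113,-0.0034,0.171],0]]'; python3 -c "
from h import *
plan(474.2,-327.6,11,144.2)"
```

```text
time: 23.27
tcp_pos: [475.1, -328.4, 12.3]
eef_rot: [179.0, 0.0, 144.2]
wrist_force: [-0.9, -0.3, 1.0]
opening: 0.789
shift [0.0012, 0.0001, 0.0013] turn 0.0001 F [-0.9 -0.3  1. ] open 75.0 yaw 144.21 p [ 475.1 -328.4   12.3] tilt [0.03 1.01] q6 -95 t 23.3
```

```bash
python3 -m jog '[[0.03,[0.001,0,0.001],0],[0.03,[0.001,0,0.001],0],[0.03,[0.001,0,0.001],0],[0.03,[0.001,0,0.001],0],[0.03,[0.001,0,0.001],0],[0.03,[0.001,0,0.001],0],[0.03,[0.001,0,0.001],0],[0.03,[0.001,0,0.001],0],[0.03,[0,0,-0.01],0],[0.03,[0,0,-0.03],0],[0.03,[0,0,-0.05],0],[0.03,[0,0,-0.07],0],[0.03,[0,0,-0.085],0],[0.03,[0,0,-0.09],0],[0.03,[0,0,-0.09],0],[0.03,[0,0,-0.09],0],[0.03,[0,0,-0.09],0]]' 25; python3 -c "
from h import *
plan(594.9,66.1,100,183.9)"
```

```text
time: 24.68
tcp_pos: [473.3, -328.9, 100.7]
eef_rot: [179.0, -0.1, 144.2]
wrist_force: [0.1, -0.9, -1.9]
opening: 0.44
shift [0.1324, 0.3914, 0.0080] turn -0.6928 F [ 0.1 -0.9 -1.9] open 41.8 yaw 144.20 p [ 473.3 -328.9  100.7] tilt [-0.13  1.02] q6 -95 t 24.7
```

```bash
python3 -m jog '[[0.03,[0.005,0.015,0],-0.05],[0.03,[0.015,0.045,0],-0.12],[0.03,[0.025,0.075,0],-0.2],[0.03,[0.036,0.108,0.001],-0.28],[0.03,[0.048,0.143,0.002],-0.36],[0.03,[0.06,0.178,0.003],-0.44],[0.03,[0.072,0.213,0.004],-0.52],[0.03,[0.084,0.248,0.005],-0.6],[0.03,[0.096,0.283,0.006],-0.65],[0.03,[0.108,0.318,0.007],-0.693],[0.03,[0.118,0.348,0.008],-0.693],[0.03,[0.126,0.373,0.008],-0.693],[0.03,[0.131,0.387,0.008],-0.693],[0.03,[0.1324,0.3914,0.008],-0.693],[0.03,[0.1324,0.3914,0.008],-0.693],[0.03,[0.1324,0.3914,0.008],-0.693],[0.03,[0.1324,0.3914,0.008],-0.693],[0.03,[0.1324,0.3914,0.008],-0.693]]'; python3 -c "
from h import *
plan(594.9,66.1,36,183.9)
s=cams.get_image('scene');crop(s,290,140,440,280,5,'pl2.png')"
```

```text
time: 26.18
tcp_pos: [594.6, 64.6, 99.9]
eef_rot: [179.1, 0.5, -176.2]
wrist_force: [0.7, -0.6, -1.0]
opening: 0.44
shift [0.0002, 0.0005, 0.0639] turn -0.0017 F [ 0.7 -0.6 -1. ] open 41.8 yaw -176.20 p [594.6  64.6  99.9] tilt [0.55 0.84] q6 -94 t 26.2
```

View pics/pl2.png

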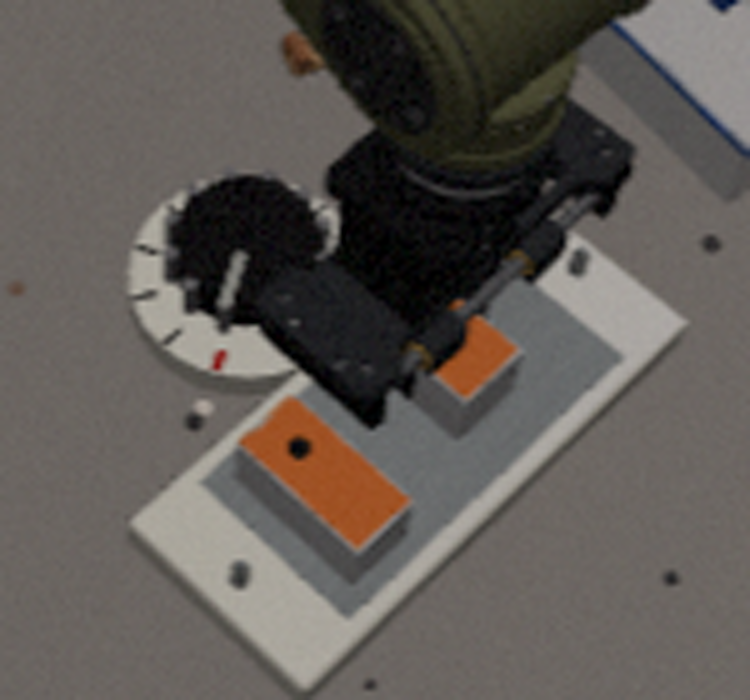

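Tin 1 is square on the steel, around (325,475). Tin 2 is still held above its slot.

```bash
python3 -m jog '[[0.03,[0,0.0005,0.015],0],[0.03,[0,0.0005,0.03],0],[0.03,[0,0.0005,0.045],0],[0.03,[0,0.0005,0.055],0],[0.03,[0,0.0005,0.061],0],[0.03,[0,0.0005,0.0635],0],[0.03,[0,0.0005,0.0655],0],[0.03,[0,0.0005,0.0655],0],[0.03,[0,0.0005,0.0655],0]]'; python3 -c "
from h import *
plan(594.9,66.1,35,183.9)"
```

```text
time: 26.98
tcp_pos: [595.5, 65.8, 36.4]
eef_rot: [179.2, 0.5, -176.2]
wrist_force: [-4.7, -0.8, 5.5]
opening: 0.441
shift [0.0006, 0.0003, 0.0014] turn -0.0017 F [-4.7 -0.8  5.5] open 41.9 yaw -176.20 p [595.5  65.8  36.4] tilt [0.55 0.8 ] q6 -94 t 27.0
```

```bash
python3 -m jog '[[0.06,[0,0,0.0005],0],[0.06,[0,0,0.0005],0],[0.06,[0,0,0.0005],0],[0.06,[0,0,0],0],[0.06,[0,0,-0.01],0],[0.06,[0,0,-0.03],0],[0.06,[0,0,-0.06],0],[0.06,[0,0,-0.1],0],[0.06,[0,0,-0.13],0],[0.06,[0.1,0,-0.16],0],[0.06,[0.2,0,-0.17],0],[0.06,[0.27,0,-0.17],0],[0.06,[0.27,0,-0.17],0],[0.06,[0.27,0,-0.17],0],[0.06,[0.27,0,-0.17],0],[0.06,[0.27,0,-0.17],0],[0.06,[0.27,0,-0.17],0]]'
python3 - <<'E'
from h import *
plan(0,0,0,180)
t=cams.get_image('top'); s=cams.get_image('scene')
crop(t,150,130,360,270,3.8,'all2.png'); crop(s,290,80,490,280,3,'all2s.png')
tins(s,66,520,680,-60,200); tins(t,66,520,680,-60,200)
E
```

```text
time: 28.4
tcp_pos: [322.5, 45.3, 205.3]
eef_rot: [179.2, 0.8, -176.2]
wrist_force: [0.8, -0.3, 1.0]
opening: 0.628
shift [0.3276, -0.0266, 0.2005] turn 0.0664 F [ 0.8 -0.3  1. ] open 59.8 yaw -176.20 p [322.5  45.3 205.3] tilt [0.83 0.73] q6 -96 t 28.4
tin c (594.1,64.4) size 78.2 x 35.1 len dir 3.9
tin c (599.7,-6.0) size 78.0 x 35.3 len dir 3.7
tin c (592.9,64.1) size 83.2 x 37.9 len dir 3.3
tin c (598.0,-6.2) size 83.3 x 37.2 len dir 4.1
```

View pics/all2.png

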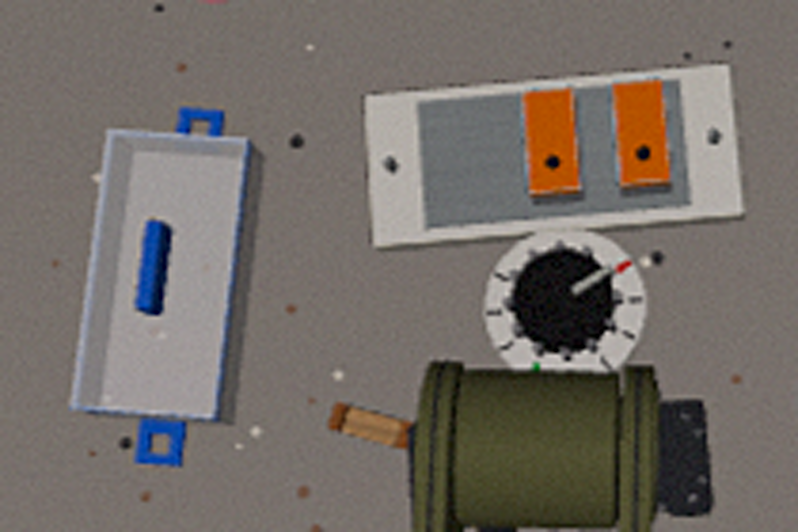

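View pics/all2s.png

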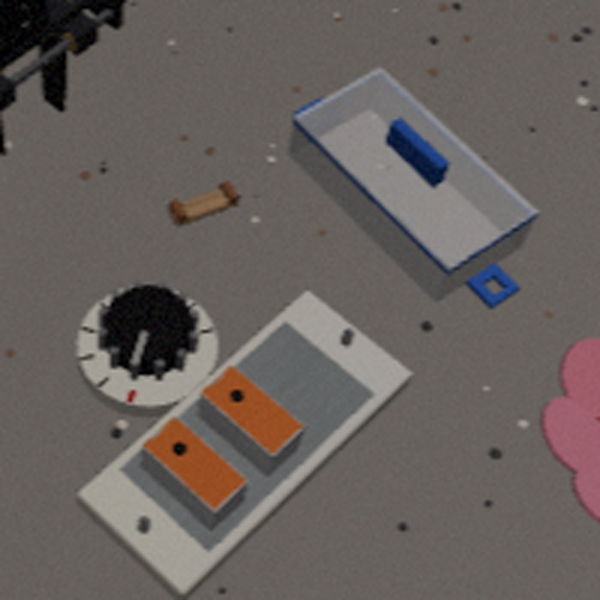

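```bash
cat >> h.py <<'E'
def cover(base=0,x0=(497,364,np.radians(85.1)),names=("top","scene")):
    md=[(*rectpts(14,70,88+base),0),(*rectpts(16,16,6+base,20,0,130),0),(*rectpts(16,16,6+base,20,0,-130),0),(*rectpts(112,222,58+base),0)]
    for n in names:
        im=cams.get_image(n)
        for sub,lab in ((md,"all"),(md[:1],"bar"),(md[1:3],"holes"),(md[3:],"top rim")):
            x,f=fit(im,sub,list(x0)); print(n,lab,x[:2].round(1),"yaw %.1f"%np.degrees(x[2]),round(f,1))
E
python3 -c "
from h import *
cover()"
```

```text
top all [496.5 363.4] yaw 87.0 -433.8
top bar [495.7 363.2] yaw 84.8 -239.6
top holes [500.8 356.4] yaw 84.6 -165.9
top top rim [499.7 371.1] yaw 84.8 -140.8
scene all [499.7 366.9] yaw 89.9 -266.1
scene bar [507.9 350.2] yaw 86.1 -181.3
scene holes [526. 363.] yaw 89.6 -77.8
scene top rim [498.3 369.2] yaw 84.8 -119.2
```

Run:
```python
from h import *
np.set_printoptions(precision=1,suppress=True)
for n in("top","scene"):
    im=cams.get_image(n); W=cloud(im); h=cv2.cvtColor(im["color"],cv2.COLOR_RGB2HSV)
    bl=(h[:,:,0]>100)&(h[:,:,0]<130)&(h[:,:,1]>150)
    m=bl&(W[:,:,2]>83)&(W[:,:,2]<95)
    P=W[m]; (c,s,a)=cv2.minAreaRect(P[:,:2].astype(np.float32)); print(n,"bar",len(P),c,s,a,P[:,2].mean())
    m=bl&(W[:,:,2]<12)&(W[:,:,2]>-5)
    nn,lab=cv2.connectedComponents(m.astype(np.uint8))
    for i in range(1,nn):
        P=W[lab==i]
        if len(P)>15: (c,s,a)=cv2.minAreaRect(P[:,:2].astype(np.float32)); print(" ear",len(P),c,s,a,P[:,2].mean())
t=cams.get_image("top"); crop(t,165,150,235,260,5,"c3.png")
h=rect(t,6,360,640,320,420,4); cv2.imwrite("pics/c3r.png",cv2.resize(h[:,:,::-1],None,fx=.6,fy=.6))
h=rect(t,88,440,560,330,400,8); cv2.imwrite("pics/c3b.png",cv2.resize(h[:,:,::-1],None,fx=.6,fy=.6))
s=cams.get_image("scene"); h=rect(s,88,440,560,330,400,8); cv2.imwrite("pics/c3bs.png",cv2.resize(h[:,:,::-1],None,fx=.6,fy=.6))
```

```text
top bar 98 (239.36856079101562, -225.56781005859375) (1325.2806396484375, 65.44160461425781) 66.50542449951172 87.83185433298017
 ear 55 (633.1295776367188, 357.3702697753906) (34.37836837768555, 20.215431213378906) 84.0671157836914 6.518301179529229
 ear 101 (371.36932373046875, 381.99810791015625) (35.36812210083008, 33.976959228515625) 84.91969299316406 6.2741201978815635
scene bar 83 (499.2788391113281, 368.4897155761719) (12.050596237182617, 66.3670654296875) 84.37628936767578 86.03805323603086
 ear 101 (626.0438232421875, 357.64794921875) (34.503196716308594, 35.343841552734375) 84.40050506591797 4.738056819110966
```

View pics/c3b.png

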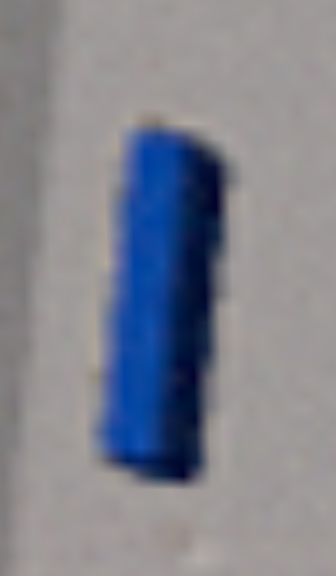

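View pics/c3bs.png

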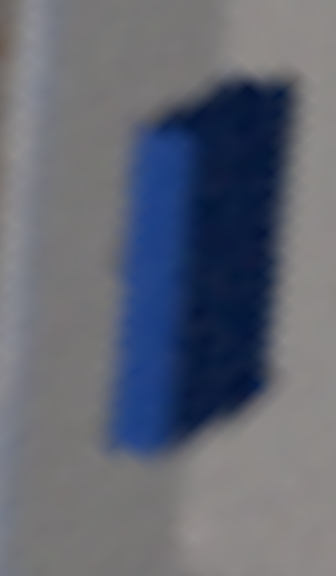

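View pics/c3r.png

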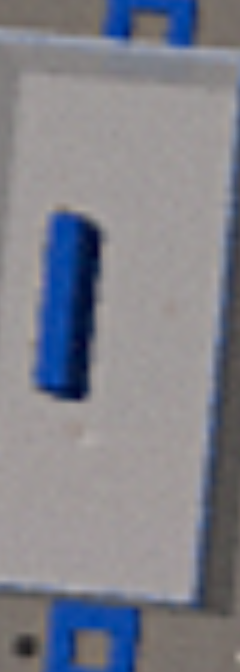

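Bar and ears agree on the cover: centre (498.9, 369.1), long axis at about -5.4°. I'll go above it with yaw 174.6.

```bash
python3 -c "
from h import *
plan(498.9,369.1,140,174.6)"
```

```text
shift [-0.1945, 0.3104, 0.0696] turn 0.1608 F [ 0.6  0.2 -0.3] open 59.8 yaw -176.19 p [325.1  45.4 203.6] tilt [0.47 0.81] q6 -96 t 28.8
```

```bash
python3 -m jog '[[0.05,[-0.02,0.031,0.0],0.03],[0.05,[-0.04,0.062,0.0],0.08],[0.05,[-0.06,0.093,0.0],0.16],[0.05,[-0.08,0.124,0.01],0.16],[0.05,[-0.1,0.155,0.02],0.16],[0.05,[-0.12,0.186,0.03],0.16],[0.05,[-0.14,0.218,0.04],0.16],[0.05,[-0.16,0.25,0.05],0.16],[0.05,[-0.175,0.28,0.06],0.16],[0.05,[-0.187,0.3,0.07],0.16],[0.05,[-0.1945,0.31,0.07],0.16],[0.05,[-0.1945,0.31,0.07],0.16],[0.05,[-0.1945,0.31,0.07],0.16],[0.05,[-0.1945,0.31,0.07],0.16]]'; python3 -c "
from h import *
plan(498.9,369.1,62,174.6)"
```

```text
time: 29.97
tcp_pos: [498.9, 368.2, 139.1]
eef_rot: [179.2, 0.2, 174.6]
wrist_force: [0.4, 0.1, 0.2]
opening: 0.524
shift [0.0003, -0.0002, 0.0771] turn 0.0005 F [0.4 0.1 0.2] open 49.8 yaw 174.63 p [498.9 368.2 139.1] tilt [0.73 0.48] q6 -54 t 30.0
```

```bash
python3 -m jog '[[0.05,[0,0,-0.033],0]]'>/dev/null; python3 -m jog '[[0.05,[0,0,0],0],[0.05,[0,0,0],0],[0.05,[0,0,0],0],[0.05,[0,0,0],0]]' >/dev/null;  python3 -c "
from h import *
plan(498.9,369.1,62,174.6)
s=cams.get_image('scene');crop(s,370,60,490,190,5,'c4.png')"
```

```text
shift [-0.0047, 0.0050, 0.1025] turn -0.0008 F [ 0.1  0.6 -0.1] open 49.6 yaw 174.56 p [494.4 363.9 164.5] tilt [-0.06  0.54] q6 -54 t 30.4
```

View pics/c4.png

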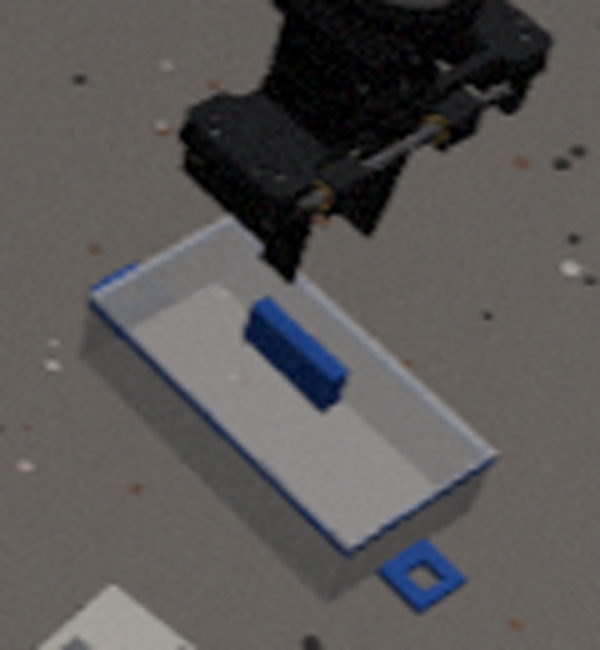

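```bash
python3 -m jog '[[0.05,[-0.0047,0.005,0.02],0],[0.05,[-0.0047,0.005,0.045],0],[0.05,[-0.0047,0.005,0.065],0],[0.05,[-0.0047,0.005,0.08],0],[0.05,[-0.0047,0.005,0.09],0],[0.05,[-0.0047,0.005,0.096],0],[0.05,[-0.0047,0.005,0.1],0],[0.05,[-0.0047,0.005,0.1],0],[0.05,[-0.0047,0.005,0.1],0]]'; python3 -c "
from h import *
plan(498.9,369.1,62,174.6)
s=cams.get_image('scene');crop(s,370,60,490,190,5,'c5.png')"
```

```text
time: 31.18
tcp_pos: [499.4, 369.5, 65.1]
eef_rot: [179.6, -0.4, 174.6]
wrist_force: [-0.4, 0.8, 0.3]
opening: 0.523
shift [0.0004, -0.0005, 0.0031] turn -0.0007 F [-0.4  0.8  0.3] open 49.7 yaw 174.56 p [499.4 369.5  65.1] tilt [-0.01  0.54] q6 -54 t 31.2
```

View pics/c5.png

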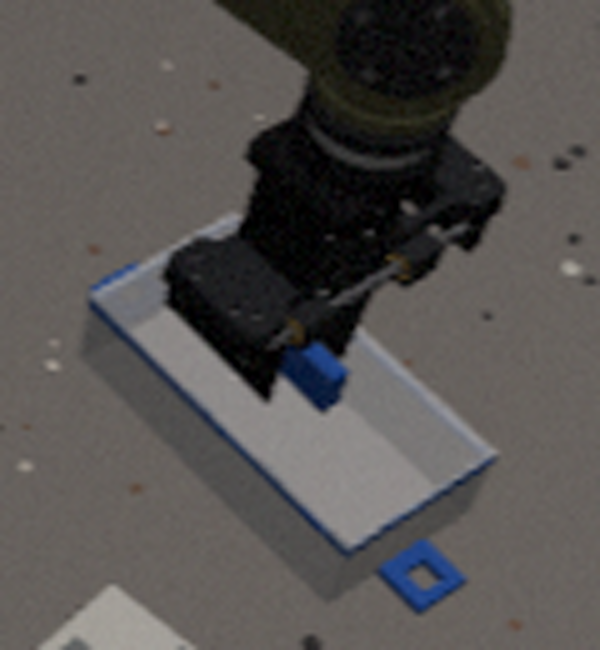

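```bash
python3 -m jog '[[0.05,[0.0004,-0.0005,0.0025],0],[0.0,[0.0004,-0.0005,0.0025],0],[0.0,[0.0004,-0.0005,0.0025],0],[0.0,[0.0004,-0.0005,0.0025],0],[0.0,[0.0004,-0.0005,0.0025],0],[0.0,[0.0004,-0.0005,0.0025],0],[0.0,[0.0004,-0.0005,0.0025],0],[0.0,[0.0004,-0.0005,0.0025],0],[0.0,[0.0004,-0.0005,0.0025],0],[0.0,[0.0004,-0.0005,0.0025],0],[0.0,[0.0004,-0.0005,0.0025],0]]' 50; python3 -c "
from h import *
plan(498.9,369.1,62,174.6)"
```

```text
time: 32.15
tcp_pos: [499.3, 369.6, 63.3]
eef_rot: [179.5, -0.3, 174.6]
wrist_force: [0.4, 3.5, 2.0]
opening: 0.143
shift [0.0003, -0.0006, 0.0013] turn -0.0005 F [0.4 3.5 2. ] open 13.6 yaw 174.57 p [499.3 369.6  63.3] tilt [0.08 0.55] q6 -54 t 32.1
```

```bash
python3 -m jog '[[0.0,[0,0,-0.005],0],[0.0,[0,0,-0.015],0],[0.0,[0,0,-0.03],0],[0.0,[0,0,-0.045],0],[0.0,[0,0,-0.06],0],[0.0,[0,0,-0.075],0],[0.0,[0,0,-0.09],0],[0.0,[0,0,-0.1],0],[0.0,[0,0,-0.105],0],[0.0,[0,0,-0.105],0],[0.0,[0,0,-0.105],0],[0.0,[0,0,-0.105],0]]'; python3 -c "
from h import *
plan(594.9,66.1,165,93.88)
s=cams.get_image('scene');crop(s,340,40,490,190,5,'c6.png')"
```

```text
time: 33.15
tcp_pos: [499.1, 368.2, 166.9]
eef_rot: [179.6, -0.4, 174.6]
wrist_force: [0.1, 0.5, -3.7]
opening: 0.147
shift [-0.1240, -0.2917, -0.0009] turn 1.4083 F [ 0.1  0.5 -3.7] open 14.0 yaw 174.57 p [499.1 368.2 166.9] tilt [-0.06  0.56] q6 -54 t 33.1
```

View pics/c6.png

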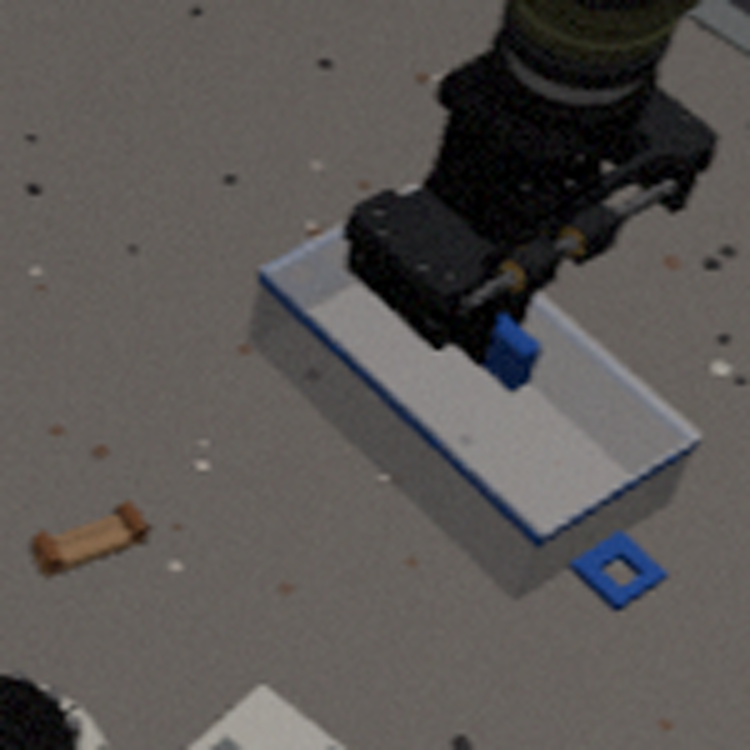

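```bash
python3 -m jog '[[0,[-0.004,-0.008,0],0.04],[0,[-0.011,-0.024,0],0.12],[0,[-0.019,-0.043,0],0.21],[0,[-0.028,-0.064,0],0.31],[0,[-0.037,-0.086,0],0.41],[0,[-0.047,-0.109,0],0.51],[0,[-0.057,-0.132,0],0.61],[0,[-0.067,-0.156,0],0.71],[0,[-0.077,-0.18,0],0.81],[0,[-0.087,-0.204,0],0.91],[0,[-0.097,-0.228,0],1.01],[0,[-0.106,-0.249,0],1.11],[0,[-0.113,-0.267,0],1.2],[0,[-0.119,-0.28,0],1.28],[0,[-0.122,-0.287,0],1.34],[0,[-0.1235,-0.2905,0],1.39],[0,[-0.124,-0.2917,0],1.408],[0,[-0.124,-0.2917,0],1.408],[0,[-0.124,-0.2917,0],1.408],[0,[-0.124,-0.2917,0],1.408]]'; python3 -c "
from h import *
plan(594.9,66.1,165,93.88)
s=cams.get_image('scene');crop(s,290,100,450,280,4,'c7.png')
s=cams.get_image('top');crop(s,220,120,370,250,5,'c7t.png')"
```

```text
time: 34.87
tcp_pos: [594.5, 66.6, 163.6]
eef_rot: [-179.6, -0.4, 94.0]
wrist_force: [0.6, 0.2, -3.8]
opening: 0.143
shift [-0.0005, 0.0003, -0.0014] turn 0.0016 F [ 0.6  0.2 -3.8] open 13.6 yaw 93.97 p [594.5  66.6 163.6] tilt [-0.38  0.46] q6 -3 t 34.9
```

View pics/c7.png

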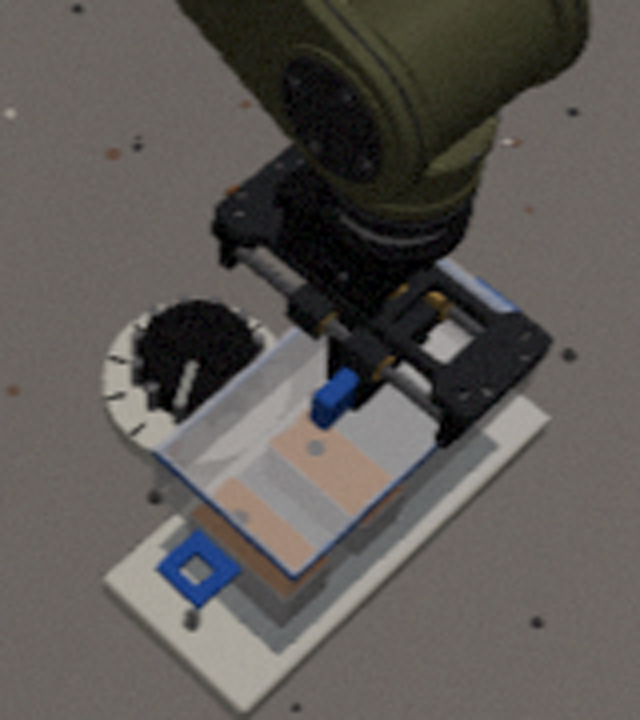

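View pics/c7t.png

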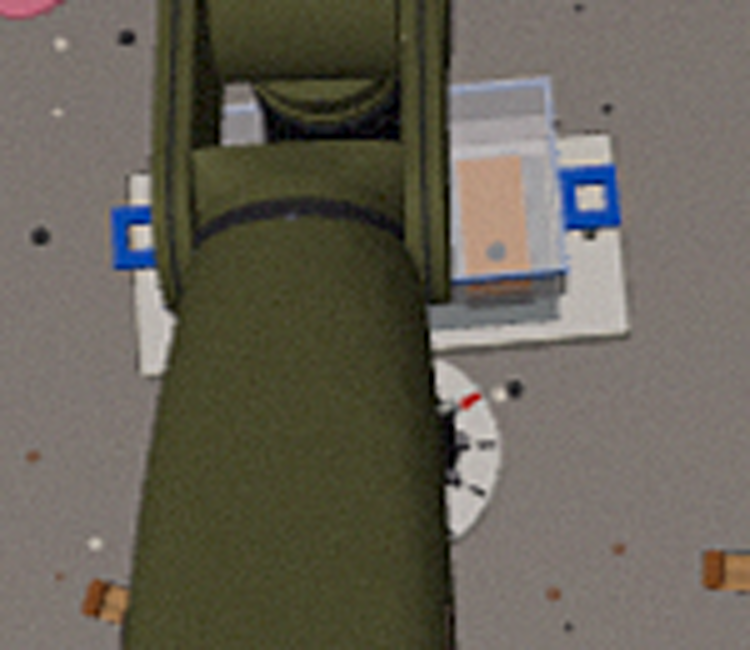

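```bash
cat >> h.py <<'E'
def ears(z,tol=12,xr=(540,660)):
    for n in("top","scene"):
        im=cams.get_image(n); W=cloud(im); h=cv2.cvtColor(im["color"],cv2.COLOR_RGB2HSV)
        bl=(h[:,:,0]>100)&(h[:,:,0]<130)&(h[:,:,1]>140)
        for nm,c0 in (("R",np.array([603.7,-63.6])),("L",np.array([586.1,195.8]))):
            with np.errstate(invalid="ignore"): m=bl&(abs(W[:,:,2]-z)<tol)&(np.hypot(W[:,:,0]-c0[0],W[:,:,1]-c0[1])<40)
            if m.sum()<15: print(n,nm,"few",m.sum()); continue
            zz=np.median(W[m][:,2])
            s=8; r=rect(im,z,c0[0]-40,c0[0]+40,c0[1]-40,c0[1]+40,s); hh=cv2.cvtColor(r,cv2.COLOR_RGB2HSV)
            b=((hh[:,:,0]>100)&(hh[:,:,0]<130)&(hh[:,:,1]>140)).astype(np.uint8)
            cs,hi=cv2.findContours(b,cv2.RETR_CCOMP,cv2.CHAIN_APPROX_NONE)
            for c,q in zip(cs,hi[0]):
                A=cv2.contourArea(c)/s/s
                if A<80: continue
                (u,v),(w,k),a=cv2.minAreaRect(c)
                p=np.array([c0[0]+40-v/s,c0[1]+40-u/s]); print(n,nm,"hole" if q[3]>=0 else "outer",p.round(1),"off",(p-c0).round(1),"size %.1f %.1f ang %.1f"%(w/s,k/s,a),"depth z %.1f"%zz)
            cv2.imwrite(f"pics/ear_{n}_{nm}.png",r[:,:,::-1])
E
python3 -c "
from h import *
ears(106.3)"
```

```text
top R outer [602.4 -62.5] off [-1.3  1.1] size 36.8 32.3 ang 85.4 depth z 107.3
top R hole [602.9 -62.8] off [-0.8  0.8] size 17.2 19.0 ang 87.2 depth z 107.3
top L outer [585.4 200.9] off [-0.7  5.1] size 36.8 23.6 ang 86.1 depth z 107.8
scene R outer [604.5 -61.4] off [0.8 2.2] size 36.6 35.6 ang 86.4 depth z 105.3
scene R hole [604.6 -63.5] off [0.9 0.1] size 16.7 17.0 ang -0.0 depth z 105.3
scene L few 0
```

Ear holes measure within about 1 mm of the pegs, and both ears are level. Lowering in stages.

```bash
python3 -c "
from h import *
plan(594.9,66.1,113,93.88)"; python3 -m jog '[[0,[-0.0005,0,0.008],0.0016],[0,[-0.0005,0,0.018],0.0016],[0,[-0.0005,0,0.028],0.0016],[0,[-0.0005,0,0.037],0.0016],[0,[-0.0005,0,0.044],0.0016],[0,[-0.0005,0,0.048],0.0016],[0,[-0.0005,0,0.05],0.0016],[0,[-0.0005,0,0.05],0.0016],[0,[-0.0005,0,0.05],0.0016]]'; python3 -c "
from h import *
plan(594.9,66.1,87,93.88)
z=manip.observe()['tcp_pos'][2]-63.3+6; print(z); ears(z)"
```

```text
shift [-0.0008, 0.0004, 0.0509] turn 0.0011 F [ 0.6  0.9 -4.3] open 13.8 yaw 93.94 p [594.8  66.5 163.9] tilt [-0.34  0.45] q6 -3 t 35.1
time: 35.82
tcp_pos: [594.8, 66.3, 114.2]
eef_rot: [-179.7, -0.4, 93.9]
wrist_force: [0.4, 0.6, -3.8]
opening: 0.147
shift [-0.0004, 0.0003, 0.0272] turn -0.0005 F [ 0.4  0.6 -3.8] open 14.0 yaw 93.85 p [594.8  66.3 114.2] tilt [-0.31  0.45] q6 -3 t 35.8
56.94668208061543
top R outer [602.8 -62.2] off [-0.9  1.4] size 36.2 32.6 ang 86.6 depth z 58.4
top R hole [603.1 -62.8] off [-0.6  0.8] size 16.7 19.2 ang 84.3 depth z 58.4
top L outer [585.5 199.5] off [-0.6  3.7] size 36.1 25.9 ang 85.9 depth z 57.6
scene R outer [604.4 -61.5] off [0.7 2.1] size 35.7 35.3 ang 85.7 depth z 55.8
scene R hole [604.4 -63.6] off [0.7 0. ] size 17.9 18.1 ang 88.0 depth z 55.8
scene L few 5
```

```bash
python3 -m jog '[[0,[-0.0004,0.0003,0.004],0],[0,[-0.0004,0.0003,0.008],0],[0,[-0.0004,0.0003,0.012],0],[0,[-0.0004,0.0003,0.015],0],[0,[-0.0004,0.0003,0.018],0],[0,[-0.0004,0.0003,0.018],0]]'; python3 -c "
from h import *
plan(594.9,66.1,87,93.88)"
```

```text
time: 36.42
tcp_pos: [594.5, 66.1, 95.5]
eef_rot: [-179.6, -0.4, 93.8]
wrist_force: [-0.4, 0.1, -3.5]
opening: 0.145
shift [-0.0001, 0.0004, 0.0085] turn -0.0006 F [-0.4  0.1 -3.5] open 13.8 yaw 93.85 p [594.5  66.1  95.5] tilt [-0.37  0.46] q6 -3 t 36.4
```

```bash
python3 -m jog '[[0,[0,0.0002,0.003],0],[0,[0,0.0002,0.006],0],[0,[0,0.0002,0.008],0],[0,[0,0.0002,0.009],0],[0,[0,0.0002,0.0095],0],[0,[0,0.0002,0.0095],0]]'; python3 -c "
from h import *
plan(594.9,66.1,87,93.88)"
```

```text
time: 36.92
tcp_pos: [594.8, 66.2, 87.5]
eef_rot: [-179.6, -0.4, 93.9]
wrist_force: [-4.8, -0.1, 4.3]
opening: 0.144
shift [-0.0001, 0.0001, 0.0005] turn -0.0005 F [-4.8 -0.1  4.3] open 13.7 yaw 93.85 p [594.8  66.2  87.5] tilt [-0.37  0.45] q6 -3 t 36.9
```

Seated contact at TCP 87.5, as expected. I'll open, lift and check.

```bash
python3 -m jog '[[0.02,[0,0,0.0005],0],[0.04,[0,0,0.0005],0],[0.05,[0,0,0],0],[0.05,[0,0,0],0],[0.05,[0,0,0],0],[0.05,[0,0,0],0],[0.05,[0,0,-0.01],0],[0.05,[0,0,-0.02],0],[0.05,[0,0,-0.04],0],[0.06,[0,0,-0.07],0],[0.08,[0,0,-0.1],0],[0.0951,[0,0,-0.12],0],[0.0951,[0,0.05,-0.13],0],[0.0951,[0,0.12,-0.13],0],[0.0951,[0,0.2,-0.13],0],[0.0951,[0,0.26,-0.13],0],[0.0951,[0,0.26,-0.13],0],[0.0951,[0,0.26,-0.13],0],[0.0951,[0,0.26,-0.13],0]]'
python3 - <<'E'
from h import *
plan(470.2,57.7,110,198.9)
ears(30)
t=cams.get_image('top'); s=cams.get_image('scene')
crop(t,220,120,370,250,5,'d1.png'); crop(s,290,100,450,280,4,'d1s.png')
E
```

```text
time: 38.5
tcp_pos: [859.0, 82.8, 213.0]
eef_rot: [-179.6, -0.4, 93.8]
wrist_force: [0.7, 0.4, -1.7]
opening: 0.997
shift [0.0002, -0.3888, 0.1058] turn -1.8337 F [ 0.7  0.4 -1.7] open 94.9 yaw 93.83 p [859.   82.8 213. ] tilt [-0.39  0.45] q6 -2 t 38.5
top R outer [603.1 -62.5] off [-0.6  1.1] size 35.9 32.3 ang 86.6 depth z 30.8
top R hole [602.7 -63.4] off [-1.   0.2] size 17.6 19.1 ang 86.9 depth z 30.8
top L few 0
scene R outer [604.6 -62.1] off [0.9 1.5] size 35.3 34.8 ang 86.9 depth z 28.7
scene R hole [604.6 -64.1] off [ 0.9 -0.5] size 18.0 17.3 ang 85.9 depth z 28.7
scene L few 10
```

View pics/d1.png

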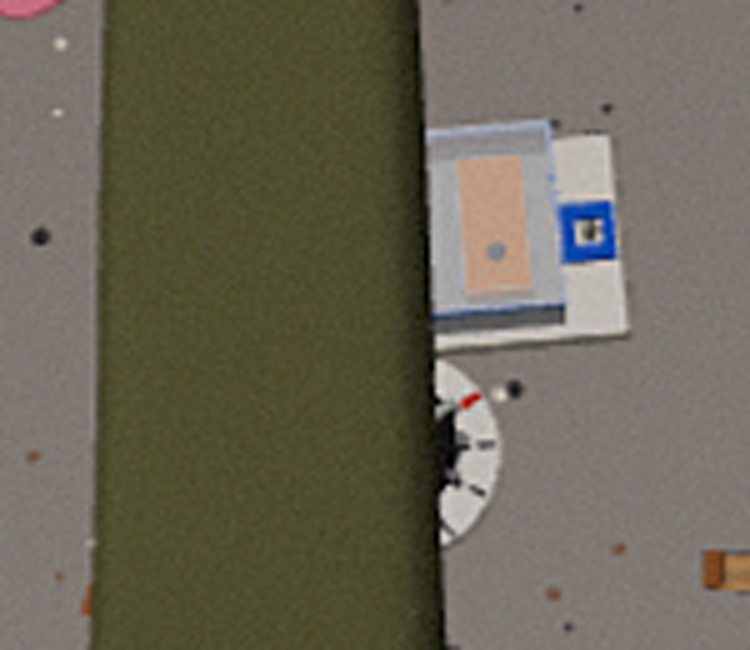

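View pics/d1s.png

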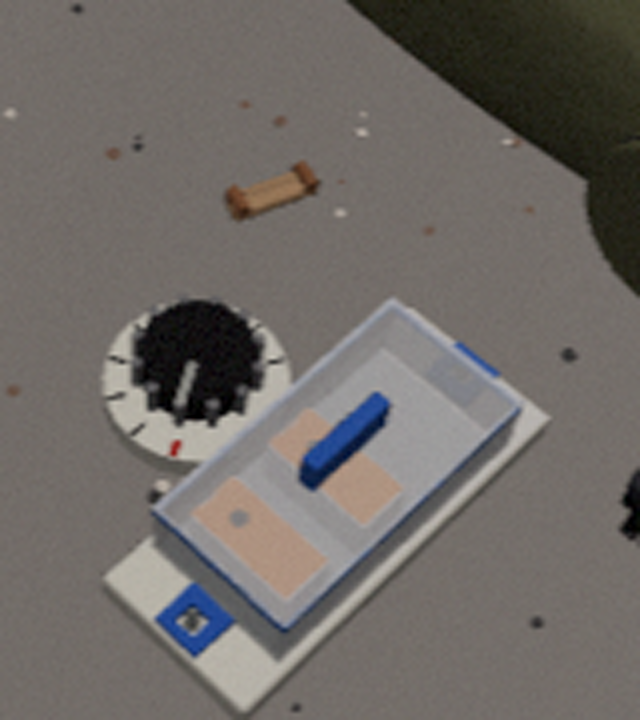

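The peg shows through the right ear hole, the cover is flat, and the wheel is still at off. Next I'll go to the wheel.

```bash
python3 -m jog '[[0.0951,[0,-0.03,0.01],-0.1],[0.0951,[0,-0.07,0.01],-0.2],[0.0951,[0,-0.11,0.01],-0.32],[0.0951,[0,-0.15,0.01],-0.44],[0.0951,[0,-0.19,0.01],-0.56],[0.0951,[0,-0.23,0.01],-0.68],[0.0951,[0,-0.27,0.01],-0.8],[0.0951,[0,-0.31,0.01],-0.92],[0.0951,[0,-0.34,0.01],-1.04],[0.0951,[0,-0.365,0.01],-1.16],[0.0951,[0,-0.38,0.01],-1.28],[0.0951,[0,-0.388,0.01],-1.4],[0.0951,[0,-0.3888,0.01],-1.52],[0.0951,[0,-0.3888,0.01],-1.64],[0.0951,[0,-0.3888,0.01],-1.76],[0.0951,[0,-0.3888,0.01],-1.83],[0.0951,[0,-0.3888,0.01],-1.83],[0.0951,[0,-0.3888,0.01],-1.83],[0.0951,[0,-0.3888,0.01],-1.83]]' 8; python3 -c "
from h import *
plan(470.4,58.1,75,198.9)
t=cams.get_image('top');crop(t,220,120,370,250,5,'d2.png');s=cams.get_image('scene');crop(s,290,100,450,280,4,'d2s.png');print(stripe(s))"
```

```text
time: 40.28
tcp_pos: [466.4, 56.7, 209.6]
eef_rot: [179.5, -0.2, -161.4]
wrist_force: [-0.9, 0.4, 0.4]
opening: 1.0
shift [-0.0046, -0.0011, 0.1345] turn -0.0048 F [-0.9  0.4  0.4] open 95.1 yaw -161.38 p [466.4  56.7 209.6] tilt [-0.28  0.45] q6 -109 t 40.3
(np.float64(2.0), np.float64(1.1), (np.float64(13.1), np.float64(-21.1)))
```

View pics/d2.png

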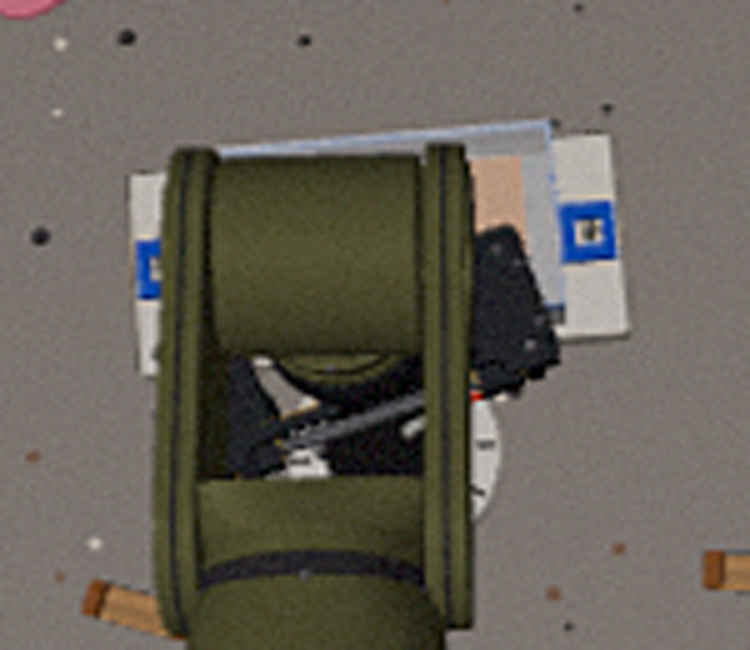

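```bash
python3 -m jog '[[0.0951,[-0.0046,-0.001,0.03],-0.0048],[0.0951,[-0.0046,-0.001,0.06],-0.0048],[0.0951,[-0.0046,-0.001,0.09],-0.0048],[0.0951,[-0.0046,-0.001,0.115],-0.0048],[0.0951,[-0.0046,-0.001,0.13],-0.0048],[0.0951,[-0.0046,-0.001,0.1345],-0.0048],[0.0951,[-0.0046,-0.001,0.1345],-0.0048],[0.0951,[-0.0046,-0.001,0.1345],-0.0048],[0.0951,[-0.0046,-0.001,0.1345],-0.0048]]'; python3 -c "
from h import *
plan(470.4,58.1,38,198.9)"
```

```text
time: 41.13
tcp_pos: [471.9, 58.2, 76.5]
eef_rot: [179.5, -0.1, -161.1]
wrist_force: [0.2, -0.3, -0.2]
opening: 1.0
shift [0.0014, 0.0001, 0.0385] turn 0.0003 F [ 0.2 -0.3 -0.2] open 95.1 yaw -161.08 p [471.9  58.2  76.5] tilt [-0.15  0.43] q6 -109 t 41.1
```

```bash
python3 -m jog '[[0.0951,[0.0014,0.0001,0.006],0],[0.0951,[0.0014,0.0001,0.012],0],[0.0951,[0.0014,0.0001,0.018],0],[0.0951,[0.0014,0.0001,0.022],0],[0.0951,[0.0014,0.0001,0.022],0]]'; python3 -c "
from h import *
plan(470.4,58.1,38,198.9)"
```

```text
time: 41.55
tcp_pos: [469.4, 58.0, 53.0]
eef_rot: [179.5, -0.2, -161.1]
wrist_force: [-0.5, -1.2, 0.4]
opening: 0.999
shift [-0.0011, -0.0004, 0.0150] turn 0.0002 F [-0.5 -1.2  0.4] open 95.0 yaw -161.09 p [469.4  58.   53. ] tilt [-0.29  0.45] q6 -109 t 41.5
```

```bash
python3 -m jog '[[0.0951,[-0.001,-0.0004,0.006],0],[0.0951,[-0.001,-0.0004,0.012],0],[0.0951,[-0.001,-0.0004,0.015],0],[0.0951,[-0.001,-0.0004,0.015],0],[0.085,[-0.001,-0.0004,0.015],0],[0.085,[-0.001,-0.0004,0.015],0],[0.085,[-0.001,-0.0004,0.015],0],[0.085,[-0.001,-0.0004,0.015],0],[0.085,[-0.001,-0.0004,0.015],0]]' 12; python3 -c "
from h import *
plan(470.4,58.1,38,198.9);print(manip.observe()['torque'])"
```

```text
time: 42.3
tcp_pos: [469.7, 58.9, 37.7]
eef_rot: [179.4, -0.2, -161.1]
wrist_force: [-1.3, 5.2, -2.5]
opening: 0.937
shift [-0.0004, -0.0009, -0.0003] turn -0.0000 F [-1.3  5.2 -2.5] open 89.1 yaw -161.10 p [469.7  58.9  37.7] tilt [-0.34  0.55] q6 -109 t 42.3
[ 0.77424746  0.19540118 -0.10396333]
```

```bash
python3 -m jog '[[0.085,[0,0,0],0.04],[0.085,[0,0,0],0.11],[0.085,[0,0,0],0.19],[0.085,[0,0,0],0.27],[0.085,[0,0,0],0.35],[0.085,[0,0,0],0.43],[0.085,[0,0,0],0.51],[0.085,[0,0,0],0.59],[0.085,[0,0,0],0.67],[0.085,[0,0,0],0.75],[0.085,[0,0,0],0.83],[0.085,[0,0,0],0.91],[0.085,[0,0,0],0.99],[0.085,[0,0,0],1.07],[0.085,[0,0,0],1.15],[0.085,[0,0,0],1.22],[0.085,[0,0,0],1.27],[0.085,[0,0,0],1.3],[0.085,[0,0,0],1.3]]' 12; python3 -c "
from h import *
plan(470.4,58.1,38,48.9);print(manip.observe()['torque'])
s=cams.get_image('scene');crop(s,290,100,450,280,4,'d3s.png')"
```

```text
time: 43.88
tcp_pos: [469.6, 58.6, 37.7]
eef_rot: [-179.9, -0.6, 124.4]
wrist_force: [-2.1, -0.9, -1.3]
opening: 0.935
shift [-0.0009, 0.0003, -0.0003] turn 1.3173 F [-2.1 -0.9 -1.3] open 89.0 yaw 124.38 p [469.6  58.6  37.7] tilt [-0.34  0.53] q6 -34 t 43.9
[ 0.36425974 -0.1620446  -0.05824523]
```

View pics/d3s.png

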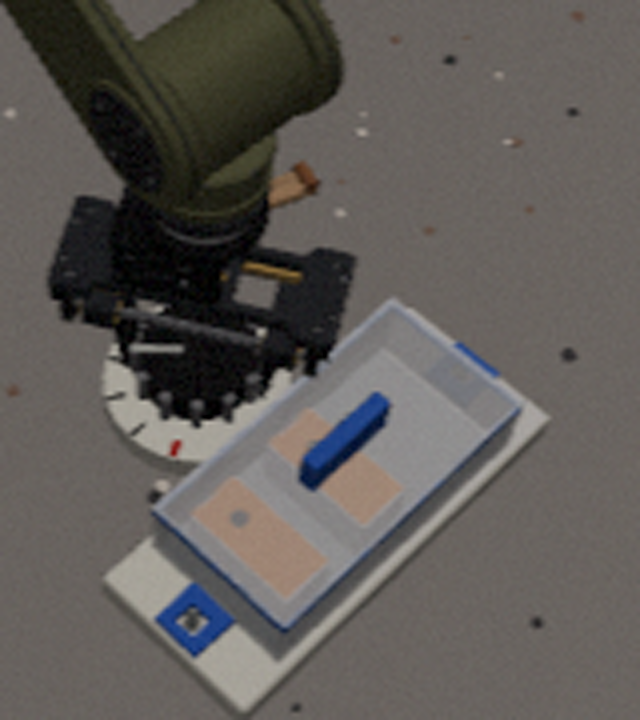

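The wheel follows and the cover is undisturbed. Continuing with the second half.

```bash
python3 -m jog '[[0.085,[0,0,0],0.04],[0.085,[0,0,0],0.11],[0.085,[0,0,0],0.19],[0.085,[0,0,0],0.27],[0.085,[0,0,0],0.35],[0.085,[0,0,0],0.43],[0.085,[0,0,0],0.51],[0.085,[0,0,0],0.59],[0.085,[0,0,0],0.67],[0.085,[0,0,0],0.75],[0.085,[0,0,0],0.83],[0.085,[0,0,0],0.91],[0.085,[0,0,0],0.99],[0.085,[0,0,0],1.07],[0.085,[0,0,0],1.15],[0.085,[0,0,0],1.23],[0.085,[0,0,0],1.285],[0.085,[0,0,0],1.317],[0.085,[0,0,0],1.317],[0.085,[0,0,0],1.317]]' 12; python3 -c "
from h import *
plan(470.4,58.1,38,48.9);print(manip.observe()['torque'])"
```

```text
time: 45.6
tcp_pos: [468.8, 58.3, 37.2]
eef_rot: [-179.3, 0.0, 49.1]
wrist_force: [-5.3, -0.4, -2.3]
opening: 0.936
shift [0.0009, 0.0013, -0.0008] turn 0.0035 F [-5.3 -0.4 -2.3] open 89.0 yaw 49.10 p [468.8  58.3  37.2] tilt [-0.45  0.47] q6 41 t 45.6
[-0.63099796  0.14279753  0.01955117]
```

```bash
python3 -m jog '[[0.0951,[0,0,0],0.003],[0.0951,[0,0,0],0.003],[0.0951,[0,0,0],0.003],[0.0951,[0,0,0],0.003],[0.0951,[0,0,-0.01],0.003],[0.0951,[0,0,-0.03],0.003],[0.0951,[0,0,-0.06],0.003],[0.0951,[0,0,-0.1],0.003],[0.0951,[0,0,-0.14],0.003],[0.0951,[0,0,-0.16],0.003],[0.0951,[-0.1,-0.1,-0.16],0.003],[0.0951,[-0.12,-0.16,-0.16],0.003],[0.0951,[-0.12,-0.2,-0.16],0.003],[0.0951,[-0.12,-0.2,-0.16],0.003],[0.0951,[-0.12,-0.2,-0.16],0.003]]'
python3 - <<'E'
from h import *
plan(0,0,0,0)
t=cams.get_image('top'); s=cams.get_image('scene')
print(stripe(t),stripe(s)); ears(30)
crop(t,220,120,370,250,5,'e1.png'); crop(s,290,100,450,280,4,'e1s.png')
E
```

```text
time: 46.85
tcp_pos: [264.8, 90.5, 199.8]
eef_rot: [-179.4, -0.0, 48.8]
wrist_force: [-0.7, 1.1, -0.0]
opening: 1.003
shift [-0.2425, -0.1375, 0.2012] turn 0.8525 F [-0.7  1.1 -0. ] open 95.4 yaw 48.84 p [264.8  90.5 199.8] tilt [-0.3   0.56] q6 48 t 46.9
(np.float64(151.0), np.float64(149.6), (np.float64(-21.0), np.float64(10.8))) (np.float64(150.1), np.float64(151.2), (np.float64(-22.0), np.float64(10.8)))
top R outer [603.1 -62.5] off [-0.6  1.1] size 36.0 32.4 ang 86.9 depth z 30.1
top R hole [602.7 -63.4] off [-1.   0.2] size 17.5 19.2 ang 86.0 depth z 30.1
top L outer [586.  198.8] off [-0.1  3. ] size 35.9 27.5 ang 85.5 depth z 30.4
scene R outer [604.6 -62. ] off [0.9 1.6] size 35.5 34.9 ang 87.2 depth z 28.6
scene R hole [604.7 -64. ] off [ 1.  -0.4] size 18.0 17.4 ang 85.9 depth z 28.6
scene L few 10
```

View pics/e1.png

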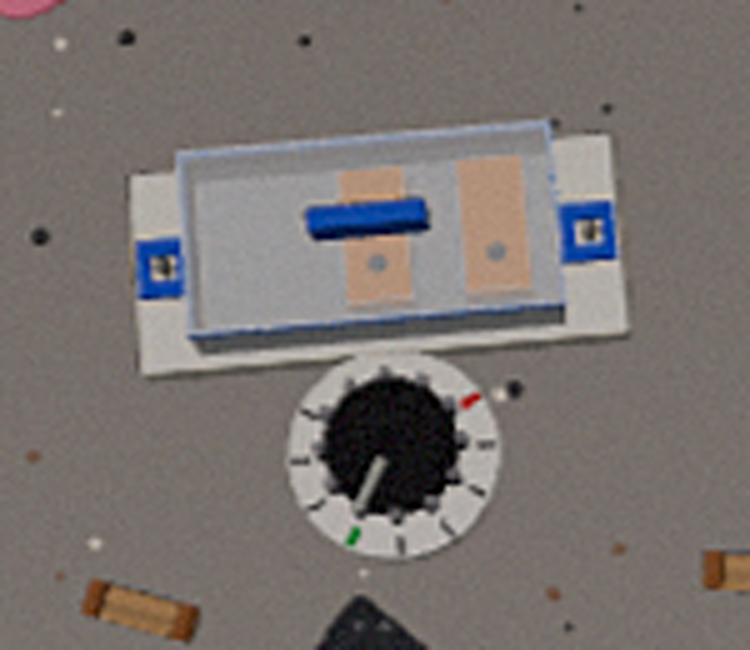

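View pics/e1s.png

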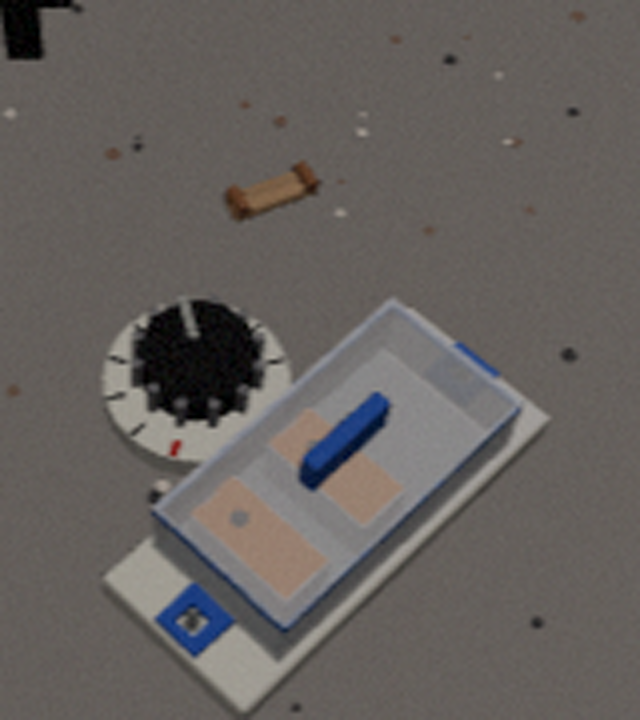

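Last I'll check the whole scene, for a third tin that could have been hidden at the start and for anything disturbed.

Run:
```python
from h import *
for n in("top","scene"):
    im=cams.get_image(n); cv2.imwrite(f"pics/fin_{n}.png",im["color"][:,:,::-1])
```

```text
(no output)
```

View pics/fin_top.png

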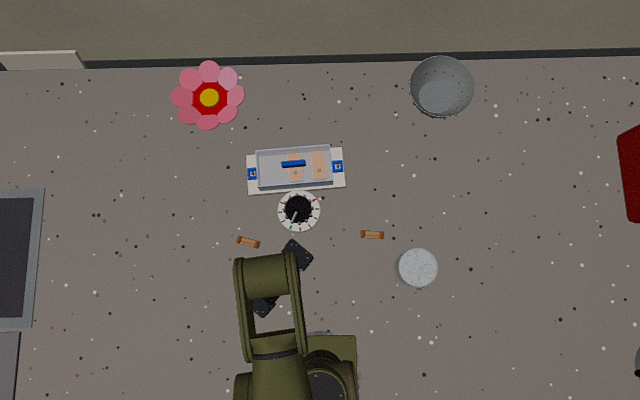

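View pics/fin_scene.png

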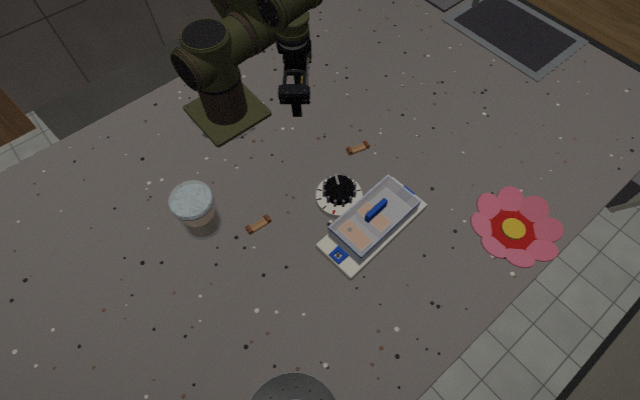

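There is no third tin. The rests, at (248,242) and (372,234), and the canister, at (418,267), sit at the same pixels as at the start. The robot is clear of everything, so I'm handing the job in.

```bash
python3 -c "
from cell import manip
print(manip.job_done(), manip.observe()['time'])"
```

```text
the job is handed in; nothing more can be done
the job is handed in; nothing more can be done
```

I carried out the whole job in the order asked, and handed it in at about 47 s of the 210 s allowed.

- **Wheel to off:** I rolled it back to its hard stop. The stripe stood on the red tick, and the cameras read 1–2.6°.
- **Tins:** only two were present. I tipped both orange face up and laid them side by side on the steel, about 72 and 2 mm to the right of the bed's centre.
- **Cover:** I set it down upright and flat. Both ears read about 30 mm high, and in the top view both pegs show through the ear holes. The right hole's centre is within about 1 mm of its peg. The left ear's hole was only checked by eye.
- **Wheel to five clicks:** I turned it 149.8° by tool yaw. The two cameras read between 149.6° and 151.2°, with the stripe at the green tick.

**Checks that disagreed:** the two cameras differed by 1–2 mm on the right ear. My first edge fit of the cover gave inconsistent positions, so I located it again from depth and colour before gripping it. During the run the tool picked up about 2° of tilt, which I had worked down to about 0.5° before gripping the cover.

The two rests and the canister were still where they started in the final pictures, and the robot was touching nothing.

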